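# Weigh out the colour for a glass piece

## Task

Weigh out the colour for the next piece: lift only the top tray off the nested stack, set it empty and centred lengthways on the scale's platter, and press the sunken yellow tare key fully down with the pick from the stand. Then set every cut piece of colour bar (the short glass cylinders) side by side in the tray without dropping any, and press the sunken green log key fully down with the pick. Finish with the pick back in its stand; leave the other trays nested and everything else on the bench where it is, and never press tare with glass in the tray.

Things in the scene. Friction and masses are not known exactly. Their poses are not given: they have to be found in the camera images.
- platter (a point): (All sizes in mm.) Centre of the top of the scale's steel platter, 50 above the bench, the scale's highest part: 170 (x) x 210 (y), z up. The fixed grey scale is 250 x 224; its key panel, with a display in the middle, is the strip on the platter's -x side, towards the robot (give or take the scale's yaw).
- tare_key (a joint): Travel of the yellow tare key, m: 0 up, 0.004 fully down; sprung back, about 1.5 N to start it and 5 N fully down. Counted as pressed from 0.0025.
- tare_key_top (a point): Centre of the flat top of the yellow tare key (15 dia); moves with it. It lies 6 below the panel's surface (42 above the bench), in a round vertical well 16 wide, too narrow for a gripper's finger, with a square yellow frame round it, at the +y end of the key panel. Pressed straight down.
- log_key (a joint): Travel of the green log key; as the tare key.
- log_key_top (a point): Centre of the top of the green log key; as the tare key, with a green frame, at the right (-y) end of the key panel, 144 from the tare key.
- tray_1_mid (a point): Centre (9 above underside, 9 below rim) of the TOP tray of the stack of three. Stamped aluminium, 206 (x) x 68 (y) x 18 tall, z up, 0.14 kg. Upper wall 2 thick, 13 tall, 68 wide; below it a foot 62 wide, 5 tall, nested in the next tray with 1 play a side, shoulder on that tray's rim: only the top 13 of its sides stand clear, the next tray's lie flush below. Floor 2 thick, inside 196 x 58, 16 deep.
- tray_2_mid (a point): Centre, half-way up, of the second tray of the stack, same shape; 13 lower than the top tray at the start.
- tray_3_mid (a point): Centre, half-way up, of the bottom tray, which stands on the bench.
- pick_mid (a point): Centre of the pick's square wooden handle, 14 x 14, 60 tall, red band near the top; z up along the pick away from the tip, x and y square to the flats. Below the handle: brass collar 26 dia, 5 thick, then a straight steel shank 6 dia, 55 long, blunt round end. Whole pick 120 long, 0.06 kg. Starts upright in its stand, hanging by the collar.
- pick_tip (a point): End of the pick's shank, 90 below the handle's centre.
- stand_mouth (a point): Centre of the mouth of the hole in the top of the fixed dark wooden pick stand (block 60 x 60 x 60). Hole straight down, 12 diameter with a 2 chamfer, 58 deep; the pick hangs in it by its collar, the handle's centre 35 above this point. It may stand left or right of the scale.
- piece_1_mid (a point): Centre of the cobalt blue cut piece of colour bar: a solid glass cylinder 30 in diameter and 40 tall (z along its axis), 0.075 kg, standing on its sawn end on the bench to the right of the scale at the start. Absent in some runs.
- piece_2_mid (a point): Centre of the amber orange cut piece of colour bar: a solid glass cylinder 30 in diameter and 40 tall (z along its axis), 0.075 kg, standing on its sawn end on the bench to the right of the scale at the start. Absent in some runs.
- piece_3_mid (a point): Centre of the ruby red cut piece of colour bar: a solid glass cylinder 30 in diameter and 40 tall (z along its axis), 0.075 kg, standing on its sawn end on the bench to the right of the scale at the start. Absent in some runs.
- piece_4_mid (a point): Centre of the dark green cut piece of colour bar: a solid glass cylinder 30 in diameter and 40 tall (z along its axis), 0.075 kg, standing on its sawn end on the bench to the right of the scale at the start. Absent in some runs.
- piece_5_mid (a point): Centre of the opal white cut piece of colour bar: a solid glass cylinder 30 in diameter and 40 tall (z along its axis), 0.075 kg, standing on its sawn end on the bench to the right of the scale at the start. Absent in some runs.
- pumpkin: Bystander: purple ribbed glass pumpkin with an amber stem, 100 wide, about 80 tall, standing on a pale board 25 thick at the back. Origin at the centre of its underside.
- optic_mould: Bystander: round aluminium optic mould, 64 dia, 60 tall, ribbed inside, with a dark band. Origin at the centre of its underside.
- wax_tin: Bystander: low dark tin of beeswax, 48 dia, 18 tall, among the colour pieces. Origin at the centre of its underside.
- paddle: Bystander: black graphite paddle with a wooden handle, lying at the right. Origin at the centre of its underside.
- forming_block: Bystander: round wooden forming block on a handle, 45 tall, lying at the left. Origin at the centre of its underside.

How it is judged:
By the outcome, as a careful person would: the job done as asked, in the order asked, and still so for the second after the job is handed in, with the robot touching nothing.
Of piece_1, piece_2, piece_3, piece_4, piece_5 only 3 to 5 are there at a start; the rules pass over those that are not, and their reading is None.
At some moment in a run one of piece_1, piece_2, piece_3, piece_4, piece_5 may be knocked a few centimetres aside while the robot is not near it.
It also fails if it takes over 210 s, if anything falls off the work surface, if the arm or the gripper's body presses on something with over 40 N, if the wrist force passes 120 N, or if a joint passes its speed limit or range.

## Robot

A 6-joint arm with a two-finger parallel gripper is mounted at the origin on the work surface. World frame = base frame: x ahead of the robot, y to its left, z up, the work surface at z = 0. Lengths are in m, angles in rad, forces in N, time in s.
With the tool pointing down it reaches from about 0.275 to 0.775 m from the base axis. Payload 14.6 kg.
Tool frame: the origin (TCP) lies midway between the tips of the shut fingers; the grasp point (between the pads) lies 19 mm behind it; z points along the fingers, y is the line along which they close (so a half turn about z gives the same grasp; the last joint's range is limited). The gripper opens to 85 mm and grips with 20 to 120 N. Pads are 22 mm wide; open, the fingers measure 114 mm over their backs; the gripper's body (76 mm by 85 mm) begins 54 mm behind the grasp point. The pads swing forward as they close: fully open they stand 13 mm farther back than shut.
Start: joints at [1.045, 0.263, -0.048, 1.259, 0, 1.415], TCP at [0.19, 0.489, 0.191] pointing down, gripper open.
Joint ranges: [-2.65, 2.65], [-0.89, 1.7], [-1.18, 1.37], [-2.13, 2.11], [-1.35, 1.29], [-3.14, 3.14]. Speed limits (rad/s): [1.89, 1.89, 2.57, 2.79, 3.14, 3.14].

## Interface

Orientations are given as a unit quaternion [w, x, y, z].
In Python, from cell import sensors, cams, sign_off gives the robot as it stands.
- The arm moves only by the shell command python3 -m crank 'ROWS' [OPENING]. ROWS is JSON, a list of rows, each a list of 6 numbers: the shift along the tool's x, y, z in m, then the turn, a rotation vector about the tool's x, y, z in degrees. A call has 1 to 20 rows; each row shifts and turns the commanded pose from where the row before left it, along the tool's axes as they then stand; what a row does not reach is not made up. A row lasts 1/8 s, in which the tool goes at most 62.5 mm and 10.7 degrees, less where a joint would pass 70% of its speed; a pose out of reach is approached as far as the arm can. A call is refused whole if a number of a shift passes 0.0625 or a number of a turn 10.7, either way. A call with a gripper value outside its range is refused whole. OPENING is the closure in counts, from 0 (fully open) to 255 (shut), set as the call begins (- or left out, the last holds). The fingers move at their own pace and stop on an object; the grip force is fixed at half the most. Time passes only in rows, so rows that do not move let the fingers close. It gives the time, the measured TCP pose, the force, the opening and the grip force at its end, in the units of the state.
- sensors.read_state(): the state, without advancing time (a new reading comes with each control period).
- cams.capture(name): name is "side" or "top" or "wrist"; returns the picture (400x640x3 uint8, blue, green, red); there is no depth.
- cams.get_calibration(name): a dict with "fx", "fy", "cx", "cy" (pixels), "k1" (the pictures are not rectified: a ray, as slopes to the right and down, at radius r is drawn at 1 + k1 r^2 times it, then the intrinsics apply), "rvec" (rotation vector, rad) and "tvec" (3), from world to camera coordinates, as OpenCV has them; the wrist camera has in their place "mount" (4x4, takes a point from camera to tool coordinates, whose origin is the TCP and whose axes are the flange's). Camera axes: x right, y down, z forward; pixel columns grow to the right and rows downward; lengths in m; the calibration is good to about 2 mm. A picture is of the moment at which its call begins: read the wrist's pose just before it. get_calibration takes no time and is no camera call.
- sign_off(): hands the job in; it is judged then, once.
The state is a dict: "t": time; "q": joint angles; "joint_velocities": joint speeds; "effort": joint torques, N m; "tool_pos": TCP position; "eef_rot": TCP orientation; "force": force on the tool from outside, world axes, zero at the start; "torque": the same for the moment, N m; "grip_width": finger opening in m; "grip_force": force on a finger pad.
Only numpy, scipy, OpenCV 4.12 (cv2) and the standard library are available. Lean on these libraries where they do the work, as an engineer would, in place of code of your own. Each camera call takes 0.05 s, during which the arm holds its last target. There are 200 camera calls.

## Working session

There is one attempt and no reset: what is moved stays moved. The work goes in short steps, Python scripts to look and compute and a shell command to move; the robot and the scene stay as the last step left them, time stands still between calls to the robot, and variables do not carry over. Pictures are saved under pics/ and viewed, at most 14 in all, crops included, and the job is handed in when it is done.

```bash
ls; mkdir -p pics; python3 - <<'E'
from cell import sensors,cams
import cv2
s=sensors.read_state();print({k:(v if isinstance(v,(int,float)) else [round(float(x),4) for x in v]) for k,v in s.items()})
for n in("top","side","wrist"):
    im=cams.capture(n);cv2.imwrite(f"pics/{n}0.png",im);print(n,cams.get_calibration(n))
E
```

```text
pics
{'t': 0.0, 'q': [1.0447, 0.2635, -0.049, 1.2594, 0.0, 1.4155], 'joint_velocities': [0.0005, 0.0011, -0.0006, 0.0001, -0.0013, -0.0011], 'effort': [-0.0001, -63.7608, 38.4564, 0.0138, -0.0002, 0.0], 'tool_pos': [0.1901, 0.489, 0.191], 'eef_rot': [-0.0002, 0.1844, 0.9829, -0.0005], 'force': [-0.1133, -0.8863, -0.2101], 'torque': [-0.0458, 0.0083, -0.0238], 'grip_force': 0.0, 'grip_width': 0.08500963421979045}
top {'fx': 459.00155783294184, 'fy': 459.00155783294184, 'cx': 322.5771321289263, 'cy': 207.03582039775375, 'k1': 0.017303053965614285, 'rvec': array([ 2.09516621, -2.15756825,  0.18857521]), 'tvec': array([0.01884411, 0.58559258, 1.33949087])}
side {'fx': 485.0914801966708, 'fy': 485.0914801966708, 'cx': 311.48661490060823, 'cy': 200.12705466997744, 'k1': -0.026856182084099275, 'rvec': array([ 2.09417692, -0.54938775,  0.29165648]), 'tvec': array([-0.52347511,  0.25178371,  1.30115858])}
wrist {'fx': 308.5629921545446, 'fy': 308.5629921545446, 'cx': 322.45002003247697, 'cy': 199.2568893196774, 'k1': -0.027021706499551976, 'mount': array([[ 6.54117649e-04, -9.61604102e-01, -2.74439652e-01,
         6.89686879e-02],
       [ 9.99999752e-01,  7.00314859e-04, -7.03548280e-05,
         3.75951339e-04],
       [ 2.59847657e-04, -2.74439538e-01,  9.61604322e-01,
        -1.82361801e-01],
       [ 0.00000000e+00,  0.00000000e+00,  0.00000000e+00,
         1.00000000e+00]])}
```

View pics/top0.png

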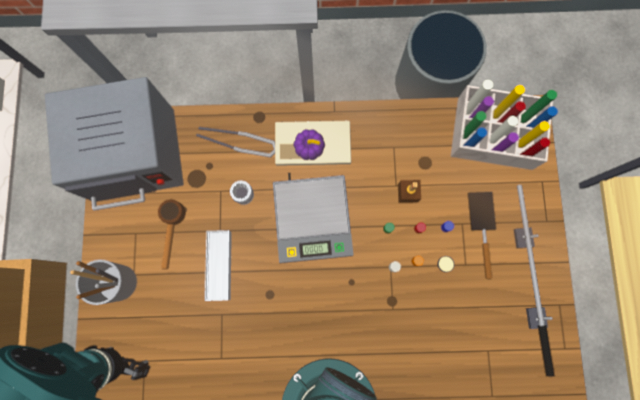

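View pics/side0.png

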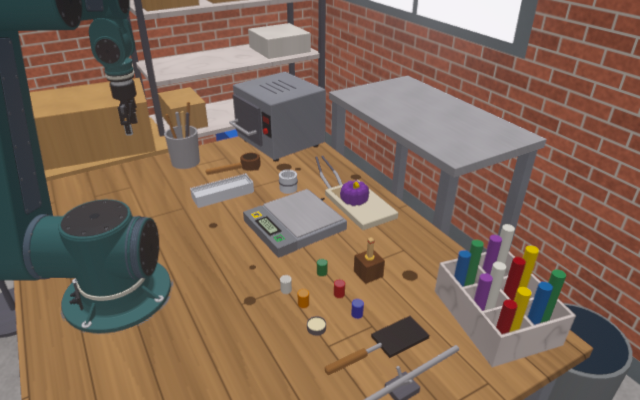

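```bash
cat > h.py <<'E'
import numpy as np,cv2
from scipy.spatial.transform import Rotation as R
from cell import sensors,cams
def pose():
    s=sensors.read_state();q=s["eef_rot"]
    return np.array(s["tool_pos"]),R.from_quat([q[1],q[2],q[3],q[0]])
def extr(n,P=None):  # camera->world rotation, centre
    c=cams.get_calibration(n)
    if n=="wrist":
        p,r=P if P is not None else pose();M=c["mount"];return c,r.as_matrix()@M[:3,:3],p+r.apply(M[:3,3])
    Rm=cv2.Rodrigues(c["rvec"])[0];return c,Rm.T,-Rm.T@c["tvec"]
def ray(n,uv,P=None):
    c,Rw,C=extr(n,P);d=np.array([(uv[0]-c["cx"])/c["fx"],(uv[1]-c["cy"])/c["fy"]]);x=d.copy()
    for _ in range(10): x=d/(1+c["k1"]*(x@x))
    v=Rw@np.array([x[0],x[1],1]);return C,v
def plane(n,uv,z,P=None):
    C,v=ray(n,uv,P);return C+v*(z-C[2])/v[2]
def proj(n,X,P=None):
    c,Rw,C=extr(n,P);v=Rw.T@(np.array(X)-C);x=v[:2]/v[2];x=x*(1+c["k1"]*(x@x));return np.array([c["cx"]+c["fx"]*x[0],c["cy"]+c["fy"]*x[1]])
def snap(n,name):
    P=pose();im=cams.capture(n);cv2.imwrite(f"pics/{name}.png",im);return im,P
def mask(im,lo,hi,roi=None):
    m=cv2.inRange(cv2.cvtColor(im,cv2.COLOR_BGR2HSV),np.array(lo),np.array(hi))
    if roi:
        k=np.zeros_like(m);x0,y0,x1,y1=roi;k[y0:y1,x0:x1]=255;m&=k
    return m
def blobs(m,amin=15):
    n,l,st,c=cv2.connectedComponentsWithStats(m);return [(tuple(c[i].round(1)),int(st[i,4]),tuple(st[i,:4])) for i in range(1,n) if st[i,4]>=amin]
E
python3 - <<'E'
from h import *
im=cv2.imread("pics/top0.png")
h=cv2.cvtColor(im,cv2.COLOR_BGR2HSV)
for n,(u,v) in dict(green=(389,228),red=(420,228),blue=(447,227),white=(395,267),orange=(418,261)).items():
    print(n,h[v,u],plane("top",(u,v),.04).round(3))
for n,(u,v) in dict(yel=(291,252),grn=(340,247)).items(): print(n,h[v,u],plane("top",(u,v),.042).round(3))
print("stand",plane("top",(409,190),.06).round(3))
# tray: corners by minAreaRect
m=mask(im,(0,0,175),(179,45,255),(195,220,240,310));b=max(cv2.findContours(m,0,1)[0],key=cv2.contourArea)
box=cv2.boxPoints(cv2.minAreaRect(b));W=np.array([plane("top",p,.044) for p in box]);print(box.round(1),W.round(4),W.mean(0).round(4),np.linalg.norm(np.diff(W,axis=0),axis=1))
m=mask(im,(0,0,120),(179,40,200),(265,170,360,240));b=max(cv2.findContours(m,0,1)[0],key=cv2.contourArea)
box=cv2.boxPoints(cv2.minAreaRect(b));W=np.array([plane("top",p,.05) for p in box]);print(box.round(1),W.round(4),W.mean(0).round(4),np.linalg.norm(np.diff(W,axis=0),axis=1))
cv2.imwrite("pics/c1.png",cv2.resize(im[160:310,190:470],None,fx=2.8,fy=2.8,interpolation=2))
E
```

```text
green [ 67  93 151] [ 0.518 -0.198  0.04 ]
red [179 140 188] [ 0.515 -0.292  0.04 ]
blue [117 118 179] [ 0.516 -0.373  0.04 ]
white [ 28  15 220] [ 0.4   -0.209  0.04 ]
orange [ 16 170 218] [ 0.416 -0.279  0.04 ]
yel [ 28 255 251] [0.453 0.1   0.042]
grn [ 65 157 172] [ 0.464 -0.047  0.042]
stand [ 0.629 -0.262  0.06 ]
[[205. 230.]
 [228. 230.]
 [228. 300.]
 [205. 300.]] [[0.5275 0.3592 0.044 ]
 [0.5254 0.2897 0.044 ]
 [0.3178 0.2879 0.044 ]
 [0.3199 0.3555 0.044 ]] [0.4227 0.3231 0.044 ] [0.06953198 0.20758109 0.06763799]
[[272.5 180.9]
 [345.3 175. ]
 [350.5 239. ]
 [277.6 244.9]] [[ 0.6725  0.1532  0.05  ]
 [ 0.6844 -0.0711  0.05  ]
 [ 0.4866 -0.0792  0.05  ]
 [ 0.4753  0.1395  0.05  ]] [0.5797 0.0356 0.05  ] [0.22460486 0.19796579 0.21899981]
```

View pics/c1.png

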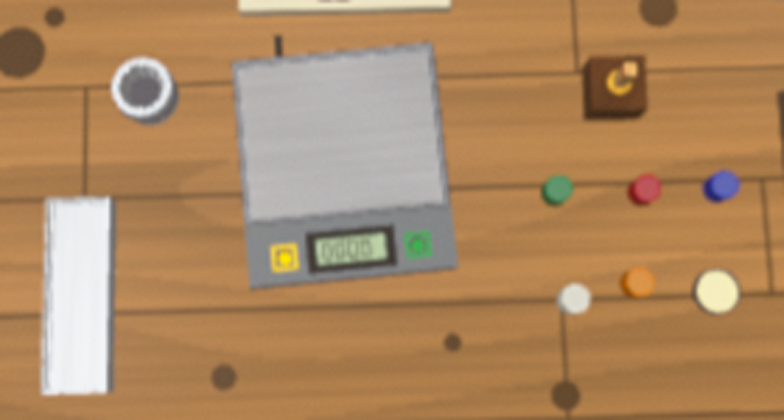

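```bash
cat >> h.py <<'E'
def to(p=None,yaw=None):  # yaw: world angle (deg) of tool y
    P,r=pose();M=r.as_matrix();y=np.degrees(np.arctan2(M[1,1],M[0,1]))
    print("tcp",P.round(4),"yaw",round(y,2),"tilt",np.degrees(np.arccos(-M[2,2])).round(2))
    if p is not None: print(" shift(tool)",(M.T@(np.array(p)-P)).round(4))
    if yaw is not None: print(" turn z",round(-((yaw-y+90)%180-90),2))
E
python3 -m crank '[[-0.0277,-0.007,0,0,0,0],[-0.0277,-0.007,0,0,0,0],[-0.0277,-0.007,0,0,0,0],[-0.0277,-0.007,0,0,0,0],[-0.0277,-0.007,0,0,0,0],[-0.0277,-0.007,0,0,0,0],[-0.0277,-0.007,0,0,0,0],[-0.0277,-0.007,0,0,0,0],[-0.0277,-0.007,0,0,0,0],[-0.0277,-0.007,0,0,0,0],[0,0,0,0,0,-7.1],[0,0,0,0,0,-7.1],[0,0,0,0,0,-7.1],[0,0,0,0,0,0],[0,0,0,0,0,0]]' 0
python3 - <<'E'
from h import *
to()
im,P=snap("wrist","w1")
print(*[proj("wrist",(x,y,.044)).round(0) for x in (.32,.526) for y in (.289,.357)])
E
```

```text
t: 2.02
tool_pos: [0.423, 0.3237, 0.1914]
eef_rot: [-0.0, 0.001, 1.0, -0.0]
force: [-0.6, -0.5, -0.4]
grip_width: 0.085
grip_force: 0.0
tcp [0.423  0.3237 0.1914] yaw 89.9 tilt 0.01
[288.  76.] [356.  76.] [293. 263.] [351. 263.]
```

View pics/w1.png

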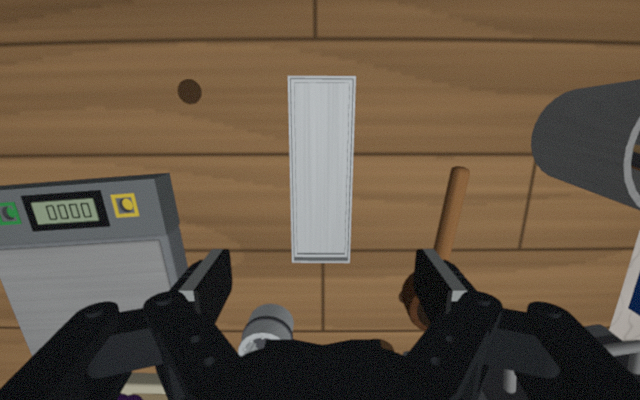

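```bash
python3 - <<'E'
from h import *
im=cv2.imread("pics/w1.png");P=pose()
h=cv2.cvtColor(im,cv2.COLOR_BGR2HSV)
m=mask(im,(0,0,110),(179,60,255),(270,60,375,280));m=cv2.morphologyEx(m,3,np.ones((5,5),np.uint8));c=max(cv2.findContours(m,0,1)[0],key=cv2.contourArea)
q=cv2.approxPolyDP(c,6,True)[:,0];print(q.tolist())
W=np.array([plane("wrist",p,.044,P) for p in q]);print(W.round(4))
w=np.array([plane("wrist",p,.044,P)[:2] for p in c[:,0]]);r=cv2.minAreaRect((w*1000).astype(np.float32));print(r)
for s in(0,1):
  pts=np.array([x for x in w if .35<x[0]<.5 and (x[1]>.3231)==s]);print(np.degrees(np.arctan(np.polyfit(pts[:,0],pts[:,1],1)[0])),np.polyval(np.polyfit(pts[:,0],pts[:,1],1),.4227))
for n,lo,hi in(("yel",(22,150,150),(34,255,255)),("grn",(50,100,80),(80,255,255))):
  for b in blobs(mask(im,lo,hi),40): print(n,b,plane("wrist",b[0],.048,P).round(4))
E
```

```text
[[288, 75], [291, 261], [348, 263], [356, 77]]
[[0.3188 0.2894 0.044 ]
 [0.5239 0.2866 0.044 ]
 [0.5266 0.3539 0.044 ]
 [0.3207 0.3575 0.044 ]]
((422.6331481933594, 322.0342102050781), (69.51569366455078, 208.02439880371094), 89.61336517333984)
-0.3138396836151881 0.2878498380695161
-0.3882491187804342 0.3561693461953612
yel ((np.float64(125.3), np.float64(204.6)), 294, (np.int32(111), np.int32(194), np.int32(28), np.int32(23))) [0.4531 0.1037 0.048 ]
grn ((np.float64(10.5), np.float64(213.8)), 243, (np.int32(0), np.int32(202), np.int32(21), np.int32(23))) [ 0.4642 -0.0342  0.048 ]
```

```bash

python3 -m crank '[[0,-0.0017,0.0204,0,0,0],[0,0,0.0204,0,0,0],[0,0,0.0204,0,0,0],[0,0,0.0204,0,0,0],[0,0,0.0204,0,0,0],[0,0,0.0204,0,0,0],[0,0,0.0204,0,0,0],[0,0,0.0201,0,0,0],[0,0,0,0,0,0],[0,0,0,0,0,0]]' 0
python3 -m crank '[[0,0,0,0,0,0],[0,0,0,0,0,0],[0,0,0,0,0,0],[0,0,0,0,0,0],[0,0,0,0,0,0],[0,0,0,0,0,0]]' 255
python3 -m crank '[[0,0,-0.003,0,0,0],[0,0,-0.003,0,0,0],[0,0,-0.003,0,0,0],[0,0,-0.006,0,0,0],[0,0,-0.01,0,0,0],[0,0,-0.015,0,0,0],[0,0,-0.02,0,0,0],[0,0,0,0,0,0],[0,0,0,0,0,0]]'
python3 - <<'E'
from h import *
to()
im,P=snap("side","s1");cv2.imwrite("pics/s1c.png",cv2.resize(im[80:280,100:380],None,fx=2.5,fy=2.5))
im,P=snap("wrist","w2")
E
```

```text
t: 3.32
tool_pos: [0.4234, 0.3222, 0.0293]
eef_rot: [0.0, -0.0, 1.0, 0.0]
force: [0.2, -1.1, 0.0]
grip_width: 0.0856
grip_force: 0.0
t: 4.08
tool_pos: [0.4231, 0.322, 0.0286]
eef_rot: [-0.0, -0.0, 1.0, -0.0]
force: [0.2, -0.5, -0.9]
grip_width: 0.0001
grip_force: 0.0
t: 5.2
tool_pos: [0.4229, 0.3219, 0.0883]
eef_rot: [-0.0, -0.0, 1.0, -0.0]
force: [-0.0, -0.2, 0.5]
grip_width: 0.0001
grip_force: 0.0
tcp [0.4229 0.3219 0.0883] yaw 90.05 tilt 0.01
```

View pics/s1c.png

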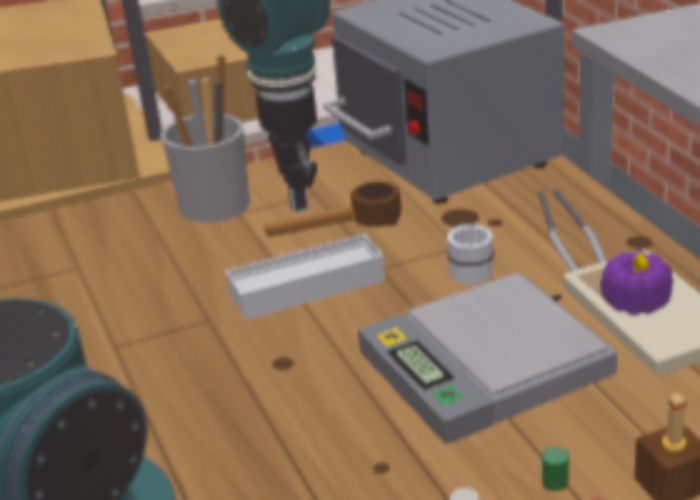

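View pics/w2.png

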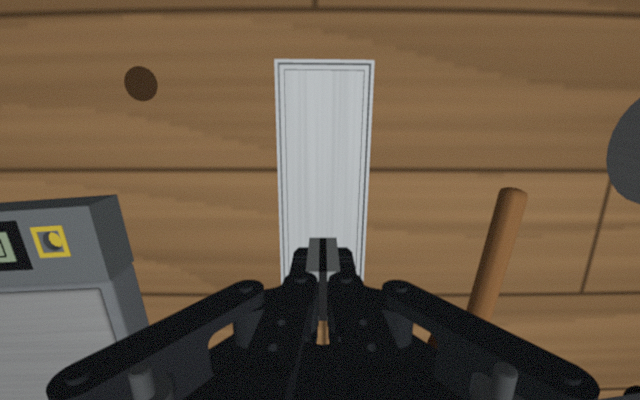

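```bash
python3 - <<'E'
from h import *
print(proj("side",pose()[0]),[proj("side",(x,y,.044)).round() for x,y in((.32,.2885),(.526,.2875),(.526,.355),(.32,.3565))])
E
```

```text
[220.27433601 173.98805103] [array([196., 197.]), array([253., 182.]), array([245., 173.]), array([190., 188.])]
```

```bash

python3 -m crank '[[0.0166,-0.0244,0,0,0,0],[0.0166,-0.0244,0,0,0,0],[0.0166,-0.0244,0,0,0,0],[0.0166,-0.0244,0,0,0,0],[0.0166,-0.0244,0,0,0,0],[0,0,0.018,0,0,0],[0,0,0.02,0,0,0],[0,0,0.02,0,0,0],[0,0,0.015,0,0,0],[0,0,0.01,0,0,0],[0,0,0,0,0,0],[0,0,0,0,0,0]]' 51
python3 - <<'E'
from h import *
to()
a,P=snap("side","s2");b,P=snap("wrist","w3")
p=proj("side",P[0]);q=proj("wrist",P[0]);print(p,q)
c=cv2.resize(a[int(p[1])-70:int(p[1])+30,int(p[0])-50:int(p[0])+50],(400,400));d=cv2.resize(b[200:400,170:470],(600,400))
cv2.imwrite("pics/c2.png",np.hstack([c,d])[:, :800])
E
```

```text
t: 6.8
tool_pos: [0.3404, 0.2, 0.0059]
eef_rot: [0.0, -0.0, 1.0, 0.0]
force: [0.0, -0.5, -0.4]
grip_width: 0.0688
grip_force: 0.0
tcp [0.3404 0.2    0.0059] yaw 90.05 tilt 0.03
[212.19743762 218.27199924] [322.26534538 224.98713756]
```

View pics/c2.png

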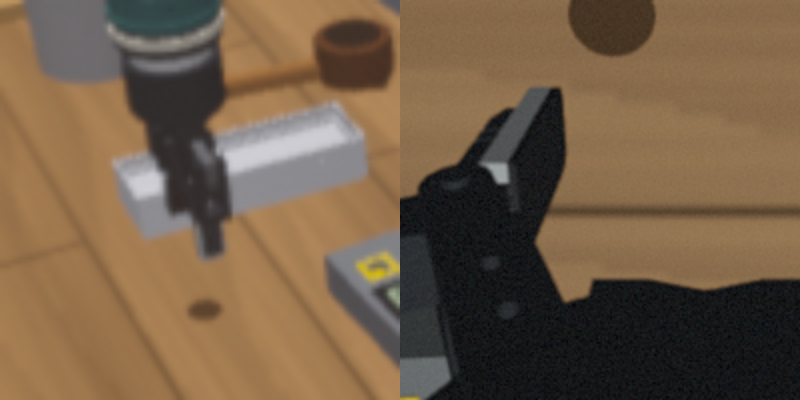

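```bash

for i in 1; do python3 -m crank '[[0,0,0.003,0,0,0],[0,0,0,0,0,0]]' | grep -E "pos|force:"; done
python3 -m crank '[[0,0,0.003,0,0,0],[0,0,0,0,0,0]]' | grep -E "pos|force:"
python3 - <<'E'
from h import *
P=pose()[0]
# tip z estimate from side image: lower end of near finger seen at (214,212), at y=.166..; try offsets
for z in (0,.01,.02,.03,.04): print(z,proj("side",(.3404,.166-.005,z)).round(1))
E
```

```text
tool_pos: [0.3401, 0.1999, 0.0025]
force: [-0.6, 0.3, -0.3]
grip_force: 0.0
tool_pos: [0.34, 0.1999, -0.0006]
force: [0.1, -0.1, 0.2]
grip_force: 0.0
0 [216.5 225.9]
0.01 [216.2 223.4]
0.02 [215.8 220.9]
0.03 [215.4 218.3]
0.04 [215.1 215.7]
```

```bash

python3 -m crank '[[0,0,0.01,0,0,0],[0,0,0.01,0,0,0],[0,0,0,0,0,0]]' | grep -E "pos|force:"
python3 - <<'E'
from h import *
a,P=snap("side","s3");p=proj("side",P[0]);print(p)
b,P=snap("wrist","w4")
c=cv2.resize(a[150:250,162:262],(400,400),interpolation=2);d=cv2.resize(b[200:300,200:300],(400,400),interpolation=2)
cv2.imwrite("pics/c3.png",np.hstack([c,d]))
E
```

```text
tool_pos: [0.3394, 0.1997, -0.0213]
force: [-0.1, 0.4, 0.2]
grip_force: 0.0
[212.887475   225.18110499]
```

View pics/c3.png

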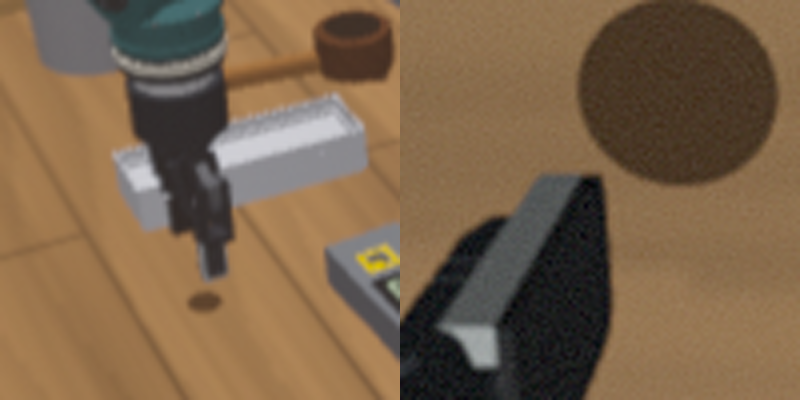

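```bash

python3 -m crank '[[0,0,0.007,0,0,0],[0,0,0.007,0,0,0],[0,0,0,0,0,0]]' | grep -E "pos|force:"
python3 -m crank '[[0,0,0.003,0,0,0],[0,0,0,0,0,0]]' | grep -E "pos|force:"
python3 -m crank '[[0,0,0.002,0,0,0],[0,0,0,0,0,0]]' | grep -E "pos|force:"
```

```text
tool_pos: [0.3397, 0.1998, -0.035]
force: [0.4, 0.1, 0.6]
grip_force: 0.0
tool_pos: [0.3401, 0.1999, -0.0375]
force: [0.4, -0.2, 0.1]
grip_force: 0.0
tool_pos: [0.3401, 0.1999, -0.0395]
force: [-0.2, -0.0, -0.7]
grip_force: 0.0
```

```bash

python3 -m crank '[[0,0,0.002,0,0,0],[0,0,0,0,0,0]]' | grep -E "pos|force:"
```

```text
tool_pos: [0.3401, 0.1999, -0.0415]
force: [-0.3, -0.7, -0.5]
grip_force: 0.0
```

```bash

python3 -m crank '[[0,0,0.002,0,0,0],[0,0,0,0,0,0]]' | grep -E "pos|force:"
```

```text
tool_pos: [0.3401, 0.1999, -0.0436]
force: [-0.7, 0.8, 0.2]
grip_force: 0.0
```

```bash

python3 -m crank '[[0,0,0.0015,0,0,0],[0,0,0,0,0,0]]' | grep -E "pos|force:"
```

```text
tool_pos: [0.3401, 0.1999, -0.045]
force: [0.1, 0.2, 1.2]
grip_force: 0.0
```

```bash

python3 -m crank '[[0,0,0.0015,0,0,0],[0,0,0,0,0,0]]' | grep -E "pos|force:"
```

```text
tool_pos: [0.3401, 0.1999, -0.0465]
force: [0.5, -0.3, -0.3]
grip_force: 0.0
```

```bash

python3 -m crank '[[0,0,0.0015,0,0,0],[0,0,0,0,0,0]]' | grep -E "pos|force:"
```

```text
tool_pos: [0.3403, 0.2, -0.0472]
force: [-6.4, -2.8, 29.4]
grip_force: 14.9
```

```bash

python3 -m crank '[[0,0,-0.007,0,0,0],[0,0,-0.025,0,0,0],[0,0,-0.025,0,0,0],[0,0,-0.025,0,0,0],[0,0,-0.025,0,0,0],[-0.0165,0.0244,0,0,0,0],[-0.0165,0.0244,0,0,0,0],[-0.0165,0.0244,0,0,0,0],[-0.0165,0.0244,0,0,0,0],[-0.0165,0.0244,0,0,0,0],[0,0,0,0,0,0]]' 0 | grep pos
python3 -m crank '[[0,0,0.02,0,0,0],[0,0,0.02,0,0,0],[0,0,0.02,0,0,0],[0,0,0.0115,0,0,0],[0,0,0,0,0,0],[0,0,0,0,0,0]]' 0| grep -E "pos|force:|width"
python3 - <<'E'
from h import *
to((.4226,.322,-.012),89.65)
E
```

```text
tool_pos: [0.4233, 0.3231, 0.0588]
tool_pos: [0.4228, 0.3221, -0.0118]
force: [0.4, 0.7, 0.3]
grip_width: 0.0852
grip_force: 0.0
tcp [ 0.4228  0.3221 -0.0118] yaw 90.05 tilt 0.04
 shift(tool) [ 0.0002 -0.0001  0.0002]
 turn z 0.4
```

```bash

python3 -m crank '[[0,0,0,0,0,0.4],[0,0,0,0,0,0],[0,0,0,0,0,0],[0,0,0,0,0,0],[0,0,0,0,0,0],[0,0,0,0,0,0]]' 255| grep -E "pos|force|width"
python3 -m crank '[[0,0,-0.002,0,0,0],[0,0,-0.002,0,0,0],[0,0,-0.003,0,0,0],[0,0,-0.005,0,0,0],[0,0,-0.01,0,0,0],[0,0,-0.015,0,0,0],[0,0,-0.02,0,0,0],[0,0,0,0,0,0],[0,0,0,0,0,0]]'| grep -E "pos|force|width"
python3 - <<'E'
from h import *
to()
im,P=snap("side","s4")
im2,P=snap("wrist","w5")
cv2.imwrite("pics/c4.png",np.hstack([cv2.resize(im[110:260,150:290],(420,450)),cv2.resize(im2[:360,240:420],(225,450))]))
E
```

```text
tool_pos: [0.423, 0.3222, -0.0113]
force: [-3.1, -1.7, 13.5]
grip_width: 0.0662
grip_force: 63.9
tool_pos: [0.4224, 0.3219, 0.0442]
force: [0.1, 0.3, -1.0]
grip_width: 0.066
grip_force: 66.9
tcp [0.4224 0.3219 0.0442] yaw 89.65 tilt 0.02
```

View pics/c4.png

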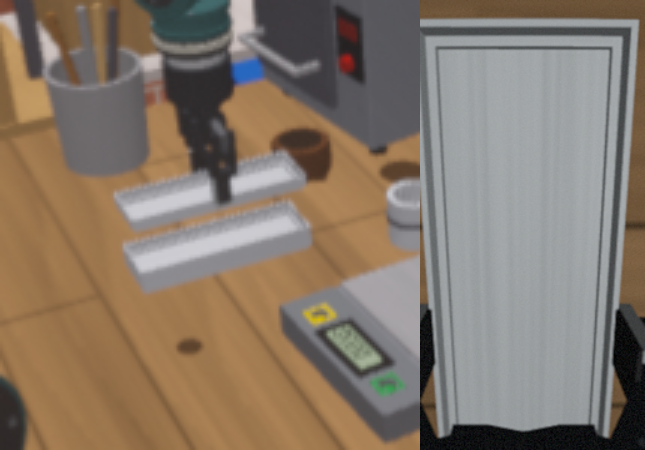

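```bash

python3 -m crank '[[-0.0078,-0.0072,-0.0256,0,0,0],[-0.0078,-0.0072,-0.0256,0,0,0],[-0.0078,-0.0072,-0.0256,0,0,0],[-0.0078,-0.0072,-0.0256,0,0,0],[-0.0078,-0.0072,-0.0256,0,0,0],[-0.0078,-0.0072,-0.0256,0,0,0],[-0.0078,-0.0072,-0.0256,0,0,0],[-0.0078,-0.0072,-0.0256,0,0,0],[-0.0078,-0.0072,-0.0256,0,0,0],[-0.0078,-0.0072,-0.0256,0,0,0],[0,0,0,0,0,0],[0,0,0,0,0,0]]' | grep -E "pos|force|width"
python3 - <<'E'
from h import *
to()
im,P=snap("wrist","w6")
np.savez("w6.npz",p=P[0],q=P[1].as_quat())
print([proj("wrist",(x,y,.05)).round() for x in(.5,.67) for y in(-.07,.14)])
E
```

```text
tool_pos: [0.4998, 0.2496, 0.2994]
force: [-0.1, 0.7, -1.2]
grip_width: 0.0658
grip_force: 67.5
tcp [0.4998 0.2496 0.2994] yaw 89.66 tilt 0.09
[array([ 99., 164.]), array([245., 163.]), array([121., 271.]), array([253., 271.])]
```

View pics/w6.png

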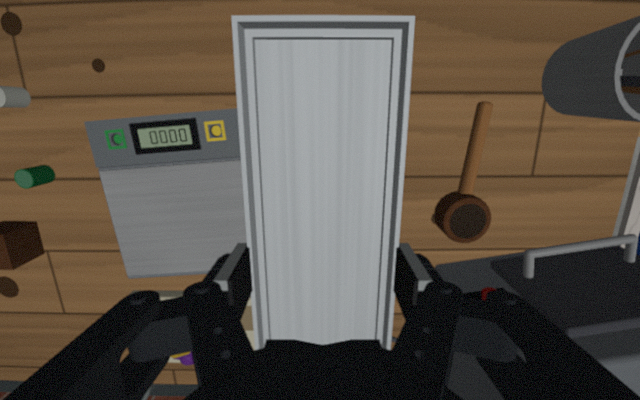

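```bash
cat > sc.py <<'E'
from h import *
d=np.load("w6.npz");P=(d["p"],R.from_quat(d["q"]))
def frames(n,im,P):
    o=[]
    for lo,hi in(((22,120,120),(34,255,255)),((50,100,60),(80,255,255))):
        roi=(75,100,245,170) if n=="wrist" else (275,235,355,262)
        m=mask(im,lo,hi,roi);c=max(cv2.findContours(m,0,1)[0],key=cv2.contourArea);u=cv2.minAreaRect(c)[0]
        o.append(plane(n,u,.048,P)[:2])
    return o
for n,f in(("wrist","w6"),("top","top0")):
    im=cv2.imread(f"pics/{f}.png");ky,kg=frames(n,im,P);v=ky-kg;L=np.hypot(*v);yaw=np.arctan2(-v[0],v[1]);mid=(ky+kg)/2
    print(n,"tare",ky.round(4),"log",kg.round(4),"dist",L.round(4),"yaw",np.degrees(yaw).round(2))
    ex=np.array([np.cos(yaw),np.sin(yaw)]);ey=np.array([-ex[1],ex[0]])
    g=cv2.cvtColor(im,cv2.COLOR_BGR2GRAY).astype(np.float32)
    def prof(a,b):  # grid of scale coords from key midpoint
        pts=np.array([[proj(n,[*(mid+A*ex+B*ey),.05],P) for B in b] for A in a],np.float32)
        return cv2.remap(g,pts[...,0],pts[...,1],1)
    a=np.arange(.0,.24,.002);b=np.arange(-.09,-.02,.004)
    p=prof(a,b).mean(1);k=np.abs(np.diff(p));
    print(" x edges",[(round(a[i]*1000+1),round(float(p[i+1]-p[i]))) for i in np.argsort(-k)[:8]])
    a=np.arange(.06,.17,.004);b=np.arange(-.14,.14,.002)
    p=prof(a,b).mean(0);k=np.abs(np.diff(p));
    print(" y edges",[(round(b[i]*1000+1),round(float(p[i+1]-p[i]))) for i in np.argsort(-k)[:8]])
E
python3 sc.py
```

```text
wrist tare [0.4549 0.1009] log [ 0.4642 -0.0409] dist 0.1421 yaw 3.77
 x edges [(43, 16), (15, -15), (23, 15), (211, -11), (39, 9), (25, 8), (17, -8), (45, 8)]Traceback (most recent call last):
  File "sc.py", line 22, in <module>
    p=prof(a,b).mean(0);k=np.abs(np.diff(p));
      ~~~~^^^^^
  File "sc.py", line 16, in prof
    pts=np.array([[proj(n,[*(mid+A*ex+B*ey),.05],P) for B in b] for A in a],np.float32)
                   ~~~~^^^^^^^^^^^^^^^^^^^^^^^^^^^^
  File "h.py", line 19, in proj
    c,Rw,C=extr(n,P);v=Rw.T@(np.array(X)-C);x=v[:2]/v[2];x=x*(1+c["k1"]*(x@x));return np.array([c["cx"]+c["fx"]*x[0],c["cy"]+c["fy"]*x[1]])
           ~~~~^^^^^
  File "h.py", line 8, in extr
    c=cams.get_calibration(n)
ValueError: time passes only in moves, steps and waits
```

```bash
sed -i 's/    c=cams.get_calibration(n)/    c=CAL(n)/; s/^def pose/import functools\nCAL=functools.lru_cache(None)(lambda n:cams.get_calibration(n))\ndef pose/' h.py; python3 sc.py
```

```text
wrist tare [0.4549 0.1009] log [ 0.4642 -0.0409] dist 0.1421 yaw 3.77
 x edges [(43, 16), (15, -15), (23, 15), (211, -11), (39, 9), (25, 8), (17, -8), (45, 8)]
 y edges [(-105, 15), (111, 14), (113, 14), (105, -14), (103, -13), (-107, 11), (127, 11), (115, 11)]
top tare [0.4544 0.0985] log [ 0.4637 -0.044 ] dist 0.1428 yaw 3.73
 x edges [(43, 14), (45, 12), (41, 11), (17, -9), (211, -8), (23, 8), (213, -8), (15, -7)]
 y edges [(-103, 13), (-101, 13), (105, -12), (107, -12), (-107, 9), (-105, 8), (109, -7), (111, -6)]
```

```bash

python3 -m crank '[[0,0,0,0,0,8.59],[0,0,0,0,0,8.59],[0,0,0,0,0,8.59],[0,0,0,0,0,8.59],[0,0,0,0,0,8.59],[0,0,0,0,0,8.59],[0,0,0,0,0,8.59],[0,0,0,0,0,8.59],[0,0,0,0,0,8.59],[0,0,0,0,0,8.59],[0,0,0,0,0,0]]' | grep -E "pos|width"
python3 -m crank '[[-0.0217,0.0072,0,0,0,0],[-0.0217,0.0072,0,0,0,0],[-0.0217,0.0072,0,0,0,0],[-0.0217,0.0072,0,0,0,0],[-0.0217,0.0072,0,0,0,0],[-0.0217,0.0072,0,0,0,0],[-0.0217,0.0072,0,0,0,0],[-0.0217,0.0072,0,0,0,0],[-0.0217,0.0072,0,0,0,0],[-0.0217,0.0072,0,0,0,0],[0,0,0.025,0,0,0],[0,0,0.03,0,0,0],[0,0,0.03,0,0,0],[0,0,0.03,0,0,0],[0,0,0.03,0,0,0],[0,0,0.03,0,0,0],[0,0,0.03,0,0,0],[0,0,0.03,0,0,0],[0,0,0,0,0,0],[0,0,0,0,0,0]]' | grep -E "pos|width|force"
python3 - <<'E'
from h import *
to((.586,.0378,.0137),3.75)
E
```

```text
tool_pos: [0.4996, 0.2497, 0.2998]
grip_width: 0.0662
tool_pos: [0.5869, 0.0374, 0.0666]
force: [0.1, -0.2, -0.9]
grip_width: 0.0659
grip_force: 67.5
tcp [0.5869 0.0374 0.0666] yaw 3.78 tilt 0.06
 shift(tool) [ 0.0004 -0.0009  0.0529]
 turn z 0.03
```

```bash

python3 -m crank '[[0.0004,-0.0009,0.015,0,0,0],[0,0,0.015,0,0,0],[0,0,0.012,0,0,0],[0,0,0.006,0,0,0],[0,0,0.003,0,0,0],[0,0,0,0,0,0],[0,0,0,0,0,0]]' | grep -E "pos|force"
python3 -m crank '[[0,0,0.001,0,0,0],[0,0,0,0,0,0]]' | grep -E "pos|force"
```

```text
tool_pos: [0.5855, 0.0381, 0.0149]
force: [0.4, -0.1, -1.8]
grip_force: 67.6
tool_pos: [0.5853, 0.038, 0.0136]
force: [-0.8, -0.5, -1.8]
grip_force: 67.6
```

```bash

python3 -m crank '[[0,0,0.001,0,0,0],[0,0,0,0,0,0]]' | grep -E "pos|force"
```

```text
tool_pos: [0.5854, 0.0381, 0.0128]
force: [-1.6, 0.3, 4.2]
grip_force: 68.1
```

```bash

python3 -m crank '[[0,0,0,0,0,0],[0,0,0,0,0,0],[0,0,0,0,0,0],[0,0,0,0,0,0],[0,0,0,0,0,0],[0,0,-0.01,0,0,0],[0,0,-0.03,0,0,0],[0,0,-0.03,0,0,0],[0,0,-0.03,0,0,0],[0,0,-0.03,0,0,0],[0,0,-0.03,0,0,0],[0,0,0,0,0,0]]' 0| grep -E "pos|force|width"
python3 - <<'E'
from h import *
to((.629,-.262,.17),3.75)
im,P=snap("top","t2");im,P=snap("wrist","w7");np.savez("w7.npz",p=P[0],q=P[1].as_quat())
m=mask(im,(0,0,150),(179,40,255));print(blobs(m,3000))
# scale frame check: tray rect at rim z=.068
ky=np.array([.4547,.0997]);
c=max(cv2.findContours(m,0,1)[0],key=cv2.contourArea)
w=np.array([plane("wrist",p,.068,P)[:2]*1000 for p in c[:,0]],np.float32);print(cv2.minAreaRect(w))
cv2.imwrite("pics/c5.png",np.vstack([cv2.resize(im,(480,300)),cv2.resize(cv2.imread("pics/t2.png")[170:270,260:420],(480,300))]))
E
```

```text
tool_pos: [0.5863, 0.038, 0.1753]
force: [0.2, 0.0, 0.3]
grip_width: 0.085
grip_force: 0.0
tcp [0.5863 0.038  0.1753] yaw 3.76 tilt 0.24
 shift(tool) [-0.3022  0.0229  0.0056]
 turn z 0.01
[((np.float64(321.8), np.float64(169.2)), 12438, (np.int32(287), np.int32(75), np.int32(70), np.int32(199))), ((np.float64(518.7), np.float64(187.6)), 12122, (np.int32(443), np.int32(84), np.int32(158), np.int32(209)))]
((585.8551025390625, 41.85226821899414), (61.33282470703125, 193.14651489257812), 3.8039822578430176)
```

View pics/c5.png

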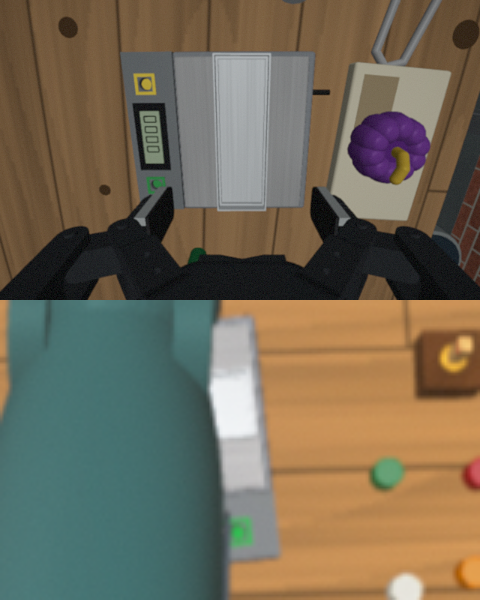

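```bash
cat > sc2.py <<'E'
from h import *
d=np.load("w7.npz");P=(d["p"],R.from_quat(d["q"]));im=cv2.imread("pics/w7.png");g=cv2.cvtColor(im,6).astype(np.float32)
yaw=np.radians(3.75);ex=np.array([np.cos(yaw),np.sin(yaw)]);ey=np.array([-ex[1],ex[0]]);O=np.array([.586,.0378])
def prof(a,b,z):
    pts=np.array([[proj("wrist",[*(O+A*ex+B*ey),z],P) for B in b] for A in a],np.float32);return cv2.remap(g,pts[...,0],pts[...,1],1)
def edges(t,x,p,k=8):
    d=np.diff(p);print(t,[(round(x[i]*1000+.5),round(float(d[i]))) for i in sorted(np.argsort(-np.abs(d))[:k])])
b=np.arange(-.12,.12,.001);a=np.arange(-.08,.08,.002)
edges("platter y (left strip)",b,prof(np.arange(-.07,-.05,.002),b,.05).mean(0))
edges("platter y (right)",b,prof(np.arange(.05,.075,.002),b,.05).mean(0))
edges("tray y",b,prof(np.arange(-.02,.02,.002),b,.068).mean(0),12)
a=np.arange(-.095,.095,.001)
edges("platter x",a,prof(a,np.arange(-.03,.08,.002),.05).mean(1),12)
edges("tray x",a,prof(a,np.arange(-.03,.08,.002),.068).mean(1),12)
for n,lo,hi,roi in(("yel",(22,120,120),(34,255,255),(150,60,230,150)),("grn",(50,100,60),(80,255,255),(150,200,240,265))):
    m=mask(im,lo,hi,roi);c=max(cv2.findContours(m,0,1)[0],key=cv2.contourArea);u=cv2.minAreaRect(c);print(n,u,plane("wrist",u[0],.048,P).round(4))
E
python3 sc2.py
```

```text
platter y (left strip) [(-106, 10), (-105, 17), (-104, 10), (102, -7), (103, -10), (104, -5), (107, -4), (108, -7)]
platter y (right) [(-106, 6), (-105, 12), (-104, 11), (-103, 5), (103, -12), (104, -9), (108, -5), (109, -6)]
tray y [(-102, 21), (-101, 19), (-93, 17), (-90, -18), (-89, -15), (-88, 15), (-87, 15), (99, 16), (101, -24), (103, 31), (105, -37), (106, -25)]
platter x [(-86, -18), (-84, 23), (-83, 20), (-36, 18), (-34, -23), (-32, 30), (-28, 13), (29, -12), (31, 13), (33, -28), (35, 28), (37, -20)]
tray x [(-94, 24), (-94, 17), (-81, -18), (-79, 24), (-78, 20), (-34, 18), (-32, -23), (-30, 32), (-28, -15), (31, -29), (33, 28), (35, -21)]
yel ((192.61878967285156, 111.49435424804688), (28.348833084106445, 28.206134796142578), 87.27368927001953) [0.457  0.0995 0.048 ]
grn ((207.84754943847656, 245.6280517578125), (21.7550106048584, 24.074077606201172), 83.6598129272461) [ 0.4669 -0.0408  0.048 ]
```

```bash

python3 -m crank '[[0,0,0.03,0,0,0],[0,0,0.03,0,0,0],[0,0,0.03,0,0,0],[0,0,0.03,0,0,0],[0,0,0.03,0,0,0],[0,0,0.0096,0,0,0],[0,0,0,0,0,0],[0,0,0,0,0,0]]' 0| grep -E "pos|force|width"
python3 -m crank '[[0,0,0,0,0,0],[0,0,0,0,0,0],[0,0,0,0,0,0],[0,0,0,0,0,0],[0,0,0,0,0,0],[0,0,-0.002,0,0,0],[0,0,-0.002,0,0,0],[-0.0025,0,0,0,0,0],[0,0,0.002,0,0,0],[0,0,0.001,0,0,0],[0,0,0,0,0,0]]' 255| grep -E "pos|force|width"
```

```text
tool_pos: [0.5858, 0.038, 0.014]
force: [0.5, 0.5, 0.7]
grip_width: 0.0852
grip_force: 0.0
tool_pos: [0.5854, 0.0354, 0.0144]
force: [-3.5, -1.5, 8.4]
grip_width: 0.0658
grip_force: 67.9
```

```bash

python3 -m crank '[[0,0,0,0,0,0],[0,0,0,0,0,0],[0,0,0,0,0,0],[0,0,0,0,0,0],[0,0,0,0,0,0],[0,0,-0.015,0,0,0],[0,0,-0.03,0,0,0],[0,0,-0.03,0,0,0],[0,0,-0.03,0,0,0],[0,0,-0.03,0,0,0],[0,0,-0.03,0,0,0],[0,0,0,0,0,0]]' 0| grep -E "pos|force|width"
python3 -m crank '[[-0.0267,0.0017,0,0,0,0],[-0.0267,0.0017,0,0,0,0],[-0.0267,0.0017,0,0,0,0],[-0.0267,0.0017,0,0,0,0],[-0.0267,0.0017,0,0,0,0],[-0.0267,0.0017,0,0,0,0],[-0.0267,0.0017,0,0,0,0],[-0.0267,0.0017,0,0,0,0],[-0.0267,0.0017,0,0,0,0],[-0.0267,0.0017,0,0,0,0],[0,0,0,0,0,0],[0,0,0,0,0,0]]' 0| grep -E "pos|force|width"
python3 - <<'E'
from h import *
to()
im,P=snap("wrist","w8");np.savez("w8.npz",p=P[0],q=P[1].as_quat())
u=proj("wrist",(.629,-.262,.1),P);print(u,proj("wrist",(.629,-.262,.125),P),proj("wrist",(.629,-.262,.06),P))
x,y=map(int,u);x=max(x,100);y=min(y,300)
cv2.imwrite("pics/c6.png",cv2.resize(im[y-100:y+100,x-100:x+100],(600,600),interpolation=2));print(x-100,y-100)
E
```

```text
tool_pos: [0.5865, 0.0355, 0.182]
force: [-0.8, -0.9, -0.9]
grip_width: 0.0857
grip_force: 0.0
tool_pos: [0.6198, -0.2297, 0.1789]
force: [0.4, 0.7, -0.3]
grip_width: 0.0857
grip_force: 0.0
tcp [ 0.6198 -0.2297  0.1789] yaw 3.75 tilt 0.02
[329.43522812 228.94110012] [330.09064426 240.01020092] [328.59178144 214.70549709]
229 128
```

View pics/c6.png

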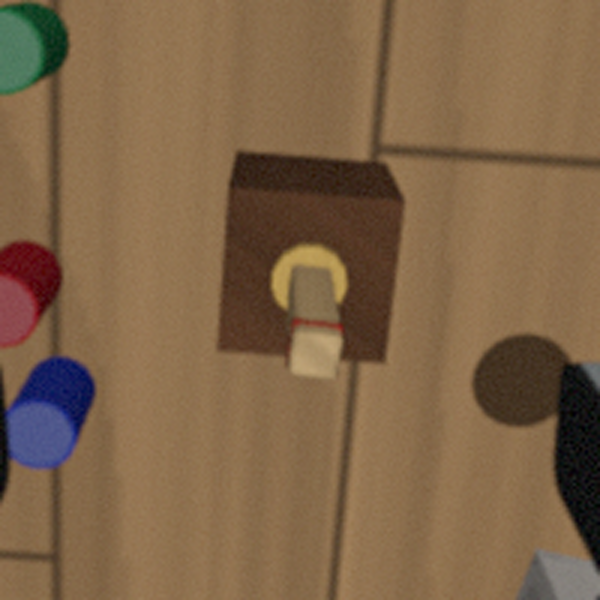

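```bash
python3 - <<'E'
from h import *
d=np.load("w8.npz");P=(d["p"],R.from_quat(d["q"]));f=lambda u,v,z:plane("wrist",(229+u/3,128+v/3),z,P)
print("collar",f(310,278,.065).round(4))
c=[f(*p,.125)[:2] for p in((294,327),(341,332),(336,378),(289,372))]
print("handle top",np.mean(c,0).round(4),[(round(float(np.hypot(*(b-a)))*1000,1),np.degrees(np.arctan2(*(b-a)[::-1])).round(1)) for a,b in zip(c,c[1:]+c[:1])])
s=[f(*p,.06)[:2] for p in((232,187),(404,200),(386,362),(219,350))]
print("stand",np.mean(s,0).round(4),[(round(float(np.hypot(*(b-a)))*1000,1),np.degrees(np.arctan2(*(b-a)[::-1])).round(1)) for a,b in zip(s,s[1:]+s[:1])])
to((*np.mean(c,0),.05))
E
```

```text
collar [ 0.633  -0.2664  0.065 ]
handle top [ 0.6326 -0.2667] [(13.0, np.float64(-2.8)), (13.9, np.float64(-90.9)), (13.3, np.float64(175.8)), (13.6, np.float64(88.1))]
stand [ 0.6334 -0.2678] [(58.1, np.float64(-0.7)), (59.7, np.float64(-90.2)), (59.4, np.float64(179.3)), (59.7, np.float64(88.5))]
tcp [ 0.6198 -0.2293  0.179 ] yaw 3.78 tilt 0.02
 shift(tool) [-0.0382  0.0103  0.129 ]
```

```bash

python3 -m crank '[[-0.013,0.0035,0,0,0,0],[-0.013,0.0035,0,0,0,0],[-0.0122,0.0035,0,0,0,0],[0,0,0,0,0,6.2],[0,0,0.02,0,0,0],[0,0,0.03,0,0,0],[0,0,0.03,0,0,0],[0,0,0.03,0,0,0],[0,0,0.02,0,0,0],[0,0,0.009,0,0,0],[0,0,0,0,0,0],[0,0,0,0,0,0]]' 0| grep -E "pos|force|width"
python3 -m crank '[[0,0,0,0,0,0],[0,0,0,0,0,0],[0,0,0,0,0,0],[0,0,0,0,0,0],[0,0,0,0,0,0],[0,0,0,0,0,0],[0,0,0,0,0,0],[0,0,0,0,0,0]]' 255| grep -E "pos|force|width"
python3 - <<'E'
from h import *
to()
E
```

```text
tool_pos: [0.6334, -0.2676, 0.0409]
force: [0.2, -0.6, -0.2]
grip_width: 0.0851
grip_force: 0.0
tool_pos: [0.6329, -0.2672, 0.0401]
force: [-0.5, 0.5, 2.9]
grip_width: 0.013
grip_force: 58.4
tcp [ 0.6329 -0.2672  0.0401] yaw -2.45 tilt 0.01
```

```bash

python3 -m crank '[[0,0,-0.005,0,0,0],[0,0,-0.02,0,0,0],[0,0,-0.025,0,0,0],[0,0,-0.025,0,0,0],[0,0,-0.02,0,0,0],[0,0,0,0,0,0]]' | grep -E "pos|force|width"
python3 -m crank '[[0.024,-0.0129,0,0,0,0],[0.024,-0.0129,0,0,0,0],[0.024,-0.0129,0,0,0,0],[0.024,-0.0129,0,0,0,0],[0.024,-0.0129,0,0,0,0],[0.024,-0.0129,0,0,0,0],[0.024,-0.0129,0,0,0,0],[0.024,-0.0129,0,0,0,0],[0.024,-0.0129,0,0,0,0],[0.024,-0.0129,0,0,0,0],[0.024,-0.0129,0,0,0,0],[0.024,-0.0129,0,0,0,0],[0.024,-0.0129,0,0,0,0],[0.024,-0.0129,0,0,0,0],[0.024,-0.0124,0,0,0,0],[0,0,0,0,0,0],[0,0,0,0,0,0]]' | grep -E "pos|force|width"
python3 - <<'E'
from h import *
to((.4554,.1007,.0871))
im,P=snap("wrist","w9");im2,_=snap("side","s9");np.savez("w9.npz",p=P[0],q=P[1].as_quat())
for p in((.4554,.1007,.048),(.4554,.1007,P[0][2]-.0351)): print(proj("wrist",p,P),proj("side",p))
m=mask(im,(22,120,120),(34,255,255))
for b in blobs(m,30): print(b,plane("wrist",b[0],.048,P).round(4))
m=mask(im2,(22,120,120),(34,255,255),(220,190,300,250))
for b in blobs(m,10): print("side",b)
E
```

```text
tool_pos: [0.6335, -0.2676, 0.1363]
force: [-0.1, -0.1, -1.6]
grip_width: 0.0132
grip_force: 58.4
tool_pos: [0.4554, 0.1004, 0.1345]
force: [-0.5, -0.5, -0.5]
grip_width: 0.0133
grip_force: 58.5
tcp [0.4554 0.1004 0.1345] yaw -2.43 tilt 0.03
 shift(tool) [0.0003 0.0001 0.0474]
[321.69072036 191.40618063] [255.9456098  212.88195071]
[321.51233438 208.80600773] [254.8416127 199.2647796]
((np.float64(321.4), np.float64(191.0)), 627, (np.int32(306), np.int32(176), np.int32(32), np.int32(32))) [0.4552 0.1011 0.048 ]
side ((np.float64(256.3), np.float64(214.5)), 37, (np.int32(251), np.int32(211), np.int32(11), np.int32(7)))
```

```bash

python3 -m crank '[[0.0005,0,0.02,0,0,0],[0,0,0.02,0,0,0],[0,0,0.01,0,0,0],[0,0,0.0065,0,0,0],[0,0,0,0,0,0],[0,0,0,0,0,0]]' | grep -E "pos|force|width"
python3 -m crank '[[0,0,0.0015,0,0,0],[0,0,0.0015,0,0,0],[0,0,0,0,0,0]]' | grep -E "pos|force:"
python3 -m crank '[[0,0,0.001,0,0,0],[0,0,0.001,0,0,0],[0,0,0,0,0,0]]' | grep -E "pos|force:"
```

```text
tool_pos: [0.4557, 0.1012, 0.0789]
force: [-0.4, -0.6, -1.0]
grip_width: 0.0132
grip_force: 58.5
tool_pos: [0.4554, 0.1012, 0.0754]
force: [0.3, 0.3, -1.4]
grip_force: 58.5
tool_pos: [0.4553, 0.1012, 0.0734]
force: [0.2, 0.3, -0.8]
grip_force: 58.5
```

```bash

python3 -m crank '[[0,0,0.001,0,0,0],[0,0,0,0,0,0],[0,0,0,0,0,0]]' | grep -E "pos|force:"
python3 -m crank '[[0,0,0.001,0,0,0],[0,0,0,0,0,0],[0,0,0,0,0,0]]' | grep -E "pos|force:"
python3 - <<'E'
from h import *
import numpy as np
im2,_=snap("side","s10");im,P=snap("wrist","w10")
cv2.imwrite("pics/c7.png",np.hstack([cv2.resize(im2[140:240,205:305],(400,400),interpolation=2),cv2.resize(im[120:270,245:395],(400,400),interpolation=2)]))
E
```

```text
tool_pos: [0.4554, 0.1012, 0.0725]
force: [0.3, 0.1, -0.5]
grip_force: 58.5
tool_pos: [0.4554, 0.1012, 0.0715]
force: [-0.1, 0.3, -2.0]
grip_force: 58.5
```

View pics/c7.png

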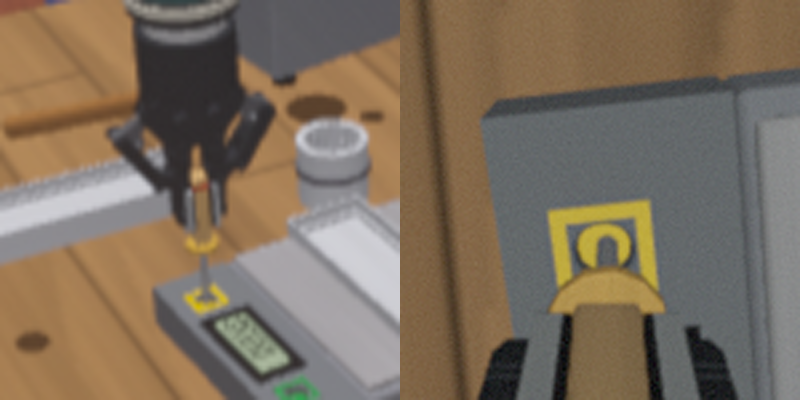

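```bash

python3 -m crank '[[0,0,0.001,0,0,0],[0,0,0,0,0,0],[0,0,0,0,0,0]]' | grep -E "pos|force:"
python3 - <<'E'
from h import *
for z in(.08,.09,.1,.11): print(z,proj("side",(.4553,.1012,z)))
E
python3 -m crank '[[0,0,0.001,0,0,0],[0,0,0,0,0,0],[0,0,0,0,0,0]]' | grep -E "pos|force:"
```

```text
tool_pos: [0.4555, 0.1012, 0.0705]
force: [-0.4, -0.0, 2.0]
grip_force: 58.5
0.08 [255.16929354 204.40068793]
0.09 [254.95271106 201.73192918]
0.1 [254.73464688 199.04375627]
0.11 [254.5150869  196.33597014]
tool_pos: [0.4555, 0.1012, 0.0695]
force: [-0.4, -0.1, 1.4]
grip_force: 58.5
```

```bash

python3 -m crank '[[0,0,0.001,0,0,0],[0,0,0,0,0,0],[0,0,0,0,0,0]]' | grep -E "pos|force:"
python3 -m crank '[[0,0,0.001,0,0,0],[0,0,0,0,0,0],[0,0,0,0,0,0]]' | grep -E "pos|force:"
python3 -m crank '[[0,0,0.001,0,0,0],[0,0,0,0,0,0],[0,0,0,0,0,0]]' | grep -E "pos|force:"
```

```text
tool_pos: [0.4554, 0.1012, 0.0685]
force: [0.6, 0.5, 2.5]
grip_force: 58.6
tool_pos: [0.4555, 0.1012, 0.0675]
force: [0.3, -0.2, 3.3]
grip_force: 58.8
tool_pos: [0.4555, 0.1012, 0.0665]
force: [1.0, 0.6, 4.1]
grip_force: 58.9
```

```bash

python3 -m crank '[[0,0,0.001,0,0,0],[0,0,0,0,0,0],[0,0,0,0,0,0]]' | grep -E "pos|force:"
```

```text
tool_pos: [0.4556, 0.1012, 0.0659]
force: [-1.2, -0.1, 13.0]
grip_force: 60.3
```

```bash

python3 -m crank '[[0,0,0.0007,0,0,0],[0,0,0,0,0,0],[0,0,0,0,0,0]]' | grep -E "pos|force:"
```

```text
tool_pos: [0.4558, 0.1013, 0.0656]
force: [-3.3, 0.2, 19.2]
grip_force: 61.2
```

```bash

python3 -m crank '[[0,0,-0.005,0,0,0],[0,0,-0.015,0,0,0],[0,0,-0.025,0,0,0],[0,0,-0.025,0,0,0],[0,0,0,0,0,0]]' | grep -E "pos|force|width"
python3 -m crank '[[-0.024,0.0129,0,0,0,0],[-0.024,0.0129,0,0,0,0],[-0.024,0.0129,0,0,0,0],[-0.024,0.0129,0,0,0,0],[-0.024,0.0129,0,0,0,0],[-0.024,0.0129,0,0,0,0],[-0.024,0.0129,0,0,0,0],[-0.024,0.0129,0,0,0,0],[-0.024,0.0129,0,0,0,0],[-0.024,0.0129,0,0,0,0],[-0.024,0.0129,0,0,0,0],[-0.024,0.0129,0,0,0,0],[-0.024,0.0129,0,0,0,0],[-0.024,0.0129,0,0,0,0],[-0.0245,0.0124,0,0,0,0],[0,0,0,0,0,0],[0,0,0,0,0,0],[0,0,0,0,0,0]]' | grep -E "pos|force|width"
python3 - <<'E'
from h import *
to((.6329,-.2672,.105),-2.45)
E
```

```text
tool_pos: [0.456, 0.1012, 0.1357]
force: [-0.1, 0.0, -1.4]
grip_width: 0.0131
grip_force: 58.5
tool_pos: [0.6325, -0.2663, 0.1346]
force: [-0.0, 0.2, -1.0]
grip_width: 0.0132
grip_force: 58.5
tcp [ 0.6325 -0.2663  0.1346] yaw -2.41 tilt 0.03
 shift(tool) [-0.0009  0.0004  0.0296]
 turn z 0.04
```

```bash

python3 -m crank '[[-0.0009,0.0004,0.01,0,0,0],[0,0,0.02,0,0,0],[0,0,0.01,0,0,0],[0,0,0.005,0,0,0],[0,0,0.005,0,0,0],[0,0,0,0,0,0]]' | grep -E "pos|force:"
python3 -m crank '[[0,0,0.01,0,0,0],[0,0,0.01,0,0,0],[0,0,0.01,0,0,0],[0,0,0.008,0,0,0],[0,0,0.004,0,0,0],[0,0,0,0,0,0]]' | grep -E "pos|force:"
python3 -m crank '[[0,0,0.002,0,0,0],[0,0,0,0,0,0],[0,0,0,0,0,0]]' | grep -E "pos|force:"
```

```text
tool_pos: [0.6332, -0.2681, 0.0847]
force: [0.8, 0.6, -0.5]
grip_force: 58.5
tool_pos: [0.6331, -0.2681, 0.0426]
force: [0.3, 1.0, -0.3]
grip_force: 58.5
tool_pos: [0.6333, -0.2681, 0.0409]
force: [-0.5, 0.6, -0.5]
grip_force: 58.5
```

```bash

python3 -m crank '[[0,0,0.002,0,0,0],[0,0,0,0,0,0],[0,0,0,0,0,0]]' | grep -E "pos|force:"
python3 -m crank '[[0,0,0.002,0,0,0],[0,0,0,0,0,0],[0,0,0,0,0,0]]' | grep -E "pos|force:"
python3 -m crank '[[0,0,0.0015,0,0,0],[0,0,0,0,0,0],[0,0,0,0,0,0]]' | grep -E "pos|force:"
python3 -m crank '[[0,0,0.0015,0,0,0],[0,0,0,0,0,0],[0,0,0,0,0,0]]' | grep -E "pos|force:"
```

```text
tool_pos: [0.6335, -0.2683, 0.04]
force: [-3.2, 1.7, 12.2]
grip_force: 60.2
tool_pos: [0.6336, -0.2684, 0.0399]
force: [-9.8, 4.2, 33.0]
grip_force: 63.1
tool_pos: [0.6337, -0.2685, 0.0399]
force: [-15.4, 8.1, 49.3]
grip_force: 65.3
tool_pos: [0.6338, -0.2686, 0.0398]
force: [-20.0, 9.9, 64.4]
grip_force: 67.5
```

```bash

python3 -m crank '[[0,0,-0.003,0,0,0],[0,0,-0.003,0,0,0],[0,0,0,0,0,0],[0,0,0,0,0,0]]' | grep -E "pos|force:"
python3 -m crank '[[0,0,0,0,0,0],[0,0,0,0,0,0],[0,0,0,0,0,0],[0,0,0,0,0,0],[0,0,0,0,0,0],[0,0,-0.02,0,0,0],[0,0,-0.03,0,0,0],[0,0,-0.03,0,0,0],[0,0,-0.03,0,0,0],[0,0,-0.03,0,0,0],[0,0,0,0,0,0]]' 0 | grep -E "pos|force:"
python3 - <<'E'
from h import *
to((.46,-.22,.18))
im,P=snap("wrist","w11");np.savez("w11.npz",p=P[0],q=P[1].as_quat())
m=mask(im,(15,90,150),(32,200,255),(300,180,370,300));print(blobs(m,30))
c=max(cv2.findContours(m,0,1)[0],key=cv2.contourArea);print(proj("wrist",(.6329,-.2672,.065),P),proj("wrist",(.6329,-.2672,.125),P),cv2.boundingRect(c))
E
```

```text
tool_pos: [0.6334, -0.2682, 0.04]
force: [-1.5, 0.2, 7.8]
grip_force: 59.8
tool_pos: [0.6341, -0.2686, 0.182]
force: [0.6, -0.4, -0.6]
grip_force: 0.0
tcp [ 0.6341 -0.2686  0.182 ] yaw -2.44 tilt 0.22
 shift(tool) [ 0.0411 -0.1761  0.0014]
[((np.float64(311.3), np.float64(184.7)), 54, (np.int32(309), np.int32(180), np.int32(6), np.int32(13))), ((np.float64(331.2), np.float64(184.6)), 53, (np.int32(329), np.int32(180), np.int32(6), np.int32(12))), ((np.float64(350.5), np.float64(247.9)), 749, (np.int32(345), np.int32(180), np.int32(15), np.int32(120))), ((np.float64(321.4), np.float64(200.4)), 251, (np.int32(314), np.int32(192), np.int32(16), np.int32(17)))]
[319.99103369 182.50883886] [319.69096252 199.16409584] (345, 180, 15, 120)
```

```bash

python3 -m crank '[[-0.0148,-0.0199,-0.0025,0,0,0],[-0.0148,-0.0199,-0.0025,0,0,0],[-0.0148,-0.0199,-0.0025,0,0,0],[-0.0148,-0.0199,-0.0025,0,0,0],[-0.0148,-0.0199,-0.0025,0,0,0],[-0.0148,-0.0199,-0.0025,0,0,0],[-0.0148,-0.0199,-0.0025,0,0,0],[-0.0148,-0.0199,-0.0025,0,0,0],[0,0,0,0,0,-6.2],[0,0,0,0,0,0],[0,0,0,0,0,0]]' 0 | grep -E "pos|force:"
cat > pc.py <<'E'
from h import *
# pieces: fit full silhouette of upright cylinder by matching projected outline to colour mask
COL=dict(green=((50,70,20),(85,255,255)),red=((165,90,40),(179,255,255)),blue=((105,90,40),(130,255,255)),orange=((8,165,120),(20,255,255)),white=((0,0,150),(179,40,255)))
def sil(n,x,y,P,shape):
    a=np.linspace(0,2*np.pi,24,endpoint=False);pts=np.array([proj(n,(x+.015*np.cos(t),y+.015*np.sin(t),z),P) for z in(0,.04) for t in a],np.float32)
    m=np.zeros(shape,np.uint8);cv2.fillConvexPoly(m,cv2.convexHull((pts*16).round().astype(np.int32)),255,shift=4);return m
def find(n,im,P,guess):
    from scipy.optimize import minimize
    out={}
    for k,g in guess.items():
        u=proj(n,(*g,.02),P).astype(int);w=70 if n=="wrist" else 20
        roi=(max(u[0]-w,0),max(u[1]-w,0),u[0]+w,u[1]+w)
        m=mask(im,*COL[k],roi);
        b=blobs(m,20)
        if not b: out[k]=None;continue
        l=cv2.connectedComponents(m)[1];best=max(b,key=lambda q:q[1]);c=best[0]
        lab=np.bincount(l[l>0]).argmax();m=(l==lab).astype(np.uint8)*255
        g0=plane(n,c,.02,P)[:2]
        f=lambda v:1-(lambda s:np.count_nonzero(s&m)/np.count_nonzero(s|m))(sil(n,v[0]/100,v[1]/100,P,m.shape))
        r=minimize(f,g0*100,method="Nelder-Mead",options=dict(initial_simplex=np.array([g0*100,g0*100+[.6,0],g0*100+[0,.6]]),xatol=.02,fatol=1e-3))
        out[k]=(r.x/100).round(4),round(1-r.fun,2)
    return out
E
cat > look.py <<'E'
from pc import *;import sys
im,P=snap("wrist",sys.argv[1]);to()
G=dict(green=(.518,-.198),red=(.515,-.292),blue=(.516,-.373),white=(.400,-.209),orange=(.416,-.279))
for k,v in find("wrist",im,P,G).items(): print(k,v)
E
python3 look.py w12
python3 - <<'E'
from pc import *
P=None;im,_=snap("top","t12")
print(find("top",im,None,dict(green=(.518,-.198),red=(.515,-.292),blue=(.516,-.373),white=(.400,-.209),orange=(.416,-.279))))
E
```

```text
tool_pos: [0.4689, -0.3797, 0.1998]
force: [-0.4, 0.0, 0.8]
grip_force: 0.0
tcp [ 0.469  -0.3796  0.1998] yaw 3.66 tilt 0.0
green (array([ 0.5218, -0.1976]), np.float64(0.93))
red (array([ 0.5186, -0.2966]), np.float64(0.8))
blue (array([ 0.5332, -0.3468]), np.float64(0.9))
white (array([ 0.3965, -0.2007]), np.float64(0.92))
orange (array([ 0.4194, -0.282 ]), np.float64(0.1))
{'green': (array([ 0.5226, -0.2018]), np.float64(0.65)), 'red': (array([ 0.5207, -0.296 ]), np.float64(0.45)), 'blue': (array([ 0.5336, -0.3454]), np.float64(0.7)), 'white': (array([ 0.4018, -0.2104]), np.float64(0.73)), 'orange': (array([ 0.4186, -0.2795]), np.float64(0.9))}
```

```bash

python3 -m crank '[[0.0223,0.008,0.0125,0,0,0],[0.0223,0.008,0.0125,0,0,0],[0.0223,0.008,0.0125,0,0,0],[0.0223,0.008,0.0125,0,0,0],[0.0223,0.008,0.0125,0,0,0],[0.0223,0.008,0.0125,0,0,0],[0.0223,0.008,0.0125,0,0,0],[0.0223,0.008,0.0125,0,0,0],[0,0,0,0,0,0],[0,0,0,0,0,0]]' 90 | grep -E "pos|width"
cat > one.py <<'E'
from pc import *;import sys
k=sys.argv[1];im,P=snap("wrist",sys.argv[2]);r=find("wrist",im,P,{k:P[0][:2] if len(sys.argv)<4 else eval(sys.argv[3])})[k];print(k,r);to((*r[0],-.018),3.75)
E
python3 one.py green w13
python3 - <<'E'
from h import *
d=cv2.imread("pics/w12.png")
P=(np.array([.469,-.3796,.1998]),R.from_quat([0.032,.9995,0,0]))
print(R.from_euler('z',0) and pose()[1].as_quat())
im=cv2.cvtColor(cv2.imread("pics/top0.png"),40);print("top orange",im[261,418],"bench",im[275,430])
E
```

```text
tool_pos: [0.5215, -0.1979, 0.1002]
grip_width: 0.0554
green (array([ 0.5219, -0.1994]), np.float64(0.91))
tcp [ 0.5215 -0.1982  0.1002] yaw 3.72 tilt 0.05
 shift(tool) [-0.0012  0.0003  0.1182]
 turn z -0.03
[6.83787693e-01 7.29680898e-01 6.82152523e-06 4.22275202e-04]
top orange [ 16 170 218] bench [ 15 146 164]
```

```bash

python3 -m crank '[[-0.0012,0.0003,0.02,0,0,0],[0,0,0.025,0,0,0],[0,0,0.025,0,0,0],[0,0,0.025,0,0,0],[0,0,0.015,0,0,0],[0,0,0.008,0,0,0],[0,0,0,0,0,0],[0,0,0,0,0,0]]' | grep -E "pos|force:"
python3 -m crank '[[0,0,0,0,0,0],[0,0,0,0,0,0],[0,0,0,0,0,0],[0,0,0,0,0,0],[0,0,0,0,0,0]]' 255 | grep -E "pos|force|width"
python3 -m crank '[[0,0,-0.005,0,0,0],[0,0,-0.02,0,0,0],[0,0,-0.025,0,0,0],[0,0,-0.025,0,0,0],[0,0,-0.025,0,0,0],[0,0,-0.02,0,0,0],[0,0,0,0,0,0]]' | grep -E "pos|force|width"
python3 - <<'E'
from h import *
to((.5805,.1113,.0345),3.75)
E
```

```text
tool_pos: [0.5221, -0.1989, -0.0175]
force: [0.5, -0.4, 0.1]
grip_force: 0.0
tool_pos: [0.522, -0.1987, -0.0174]
force: [-1.3, 0.9, 7.6]
grip_width: 0.028
grip_force: 58.6
tool_pos: [0.5224, -0.1989, 0.103]
force: [1.4, 0.8, -1.2]
grip_width: 0.0278
grip_force: 59.2
tcp [ 0.5224 -0.1989  0.103 ] yaw 3.76 tilt 0.14
 shift(tool) [0.3059 0.0782 0.0683]
 turn z 0.01
```

```bash

python3 -m crank '[[0.0235,0.006,0,0,0,0],[0.0235,0.006,0,0,0,0],[0.0235,0.006,0,0,0,0],[0.0235,0.006,0,0,0,0],[0.0235,0.006,0,0,0,0],[0.0235,0.006,0,0,0,0],[0.0235,0.006,0,0,0,0],[0.0235,0.006,0,0,0,0],[0.0235,0.006,0,0,0,0],[0.0235,0.006,0,0,0,0],[0.0235,0.006,0,0,0,0],[0.0235,0.006,0,0,0,0],[0.0239,0.0062,0,0,0,0],[0,0,0.02,0,0,0],[0,0,0.02,0,0,0],[0,0,0.015,0,0,0],[0,0,0.008,0,0,0],[0,0,0.0025,0,0,0],[0,0,0,0,0,0],[0,0,0,0,0,0]]' | grep -E "pos|force:"
python3 -m crank '[[0,0,0.001,0,0,0],[0,0,0,0,0,0]]' | grep -E "pos|force:"
python3 -m crank '[[0,0,0.001,0,0,0],[0,0,0,0,0,0]]' | grep -E "pos|force:"
```

```text
tool_pos: [0.58, 0.1118, 0.0368]
force: [-0.0, -0.0, -0.8]
grip_force: 59.2
tool_pos: [0.5797, 0.1118, 0.0354]
force: [-0.9, 0.2, -1.5]
grip_force: 59.2
tool_pos: [0.5798, 0.1118, 0.0346]
force: [-1.7, 0.6, 4.4]
grip_force: 59.7
```

```bash

python3 -m crank '[[0,0,0,0,0,0],[0,0,0,0,0,0],[0,0,0,0,0,0],[0,0,0,0,0,0],[0,0,-0.01,0,0,0],[0,0,-0.025,0,0,0],[0,0,-0.03,0,0,0],[0,0,0,0,0,0]]' 90 | grep -E "pos|force:"
python3 -m crank '[[-0.0269,-0.0059,0,0,0,0],[-0.0269,-0.0059,0,0,0,0],[-0.0269,-0.0059,0,0,0,0],[-0.0269,-0.0059,0,0,0,0],[-0.0269,-0.0059,0,0,0,0],[-0.0269,-0.0059,0,0,0,0],[-0.0269,-0.0059,0,0,0,0],[-0.0269,-0.0059,0,0,0,0],[-0.0269,-0.0059,0,0,0,0],[-0.0269,-0.0059,0,0,0,0],[-0.0269,-0.0059,0,0,0,0],[-0.0269,-0.0059,0,0,0,0],[-0.0269,-0.0059,0,0,0,0],[-0.0269,-0.0059,0,0,0,0],[-0.0269,-0.0059,0,0,0,0],[0,0,0,0,0,0],[0,0,0,0,0,0],[0,0,0,0,0,0]]' | grep -E "pos|force:"
python3 one.py red w14
python3 - <<'E'
from pc import *
im,_=snap("top","t14");print(find("top",im,None,dict(orange=(.4186,-.2795),blue=(.533,-.346),white=(.4,-.205))))
E
```

```text
tool_pos: [0.581, 0.1119, 0.1019]
force: [0.4, -0.1, -0.3]
grip_force: 0.0
tool_pos: [0.5178, -0.2958, 0.0993]
force: [-0.0, -0.2, 0.0]
grip_force: 0.0
red (array([ 0.5192, -0.2946]), np.float64(0.84))
tcp [ 0.5179 -0.2959  0.0993] yaw 3.8 tilt 0.01
 shift(tool) [0.0012 0.0014 0.1173]
 turn z 0.05
{'orange': None, 'blue': None, 'white': None}
```

```bash

python3 -m crank '[[0.0012,0.0014,0.02,0,0,0],[0,0,0.025,0,0,0],[0,0,0.025,0,0,0],[0,0,0.025,0,0,0],[0,0,0.014,0,0,0],[0,0,0.008,0,0,0],[0,0,0,0,0,0],[0,0,0,0,0,0]]' | grep -E "pos|force:"
python3 -m crank '[[0,0,0,0,0,0],[0,0,0,0,0,0],[0,0,0,0,0,0],[0,0,0,0,0,0],[0,0,0,0,0,0]]' 255 | grep -E "pos|force|width"
python3 -m crank '[[0,0,-0.005,0,0,0],[0,0,-0.02,0,0,0],[0,0,-0.025,0,0,0],[0,0,-0.025,0,0,0],[0,0,-0.025,0,0,0],[0,0,-0.02,0,0,0],[0,0,0,0,0,0]]' | grep -E "pos|force|width"
python3 - <<'E'
from h import *
to((.583,.0734,.0345),3.75)
E
```

```text
tool_pos: [0.5195, -0.2956, -0.017]
force: [-0.2, -0.3, 0.5]
grip_force: 0.0
tool_pos: [0.5194, -0.2956, -0.0169]
force: [-1.9, 0.9, 7.6]
grip_width: 0.0276
grip_force: 58.6
tool_pos: [0.5197, -0.2959, 0.1036]
force: [-0.1, 0.1, -1.5]
grip_width: 0.0275
grip_force: 59.2
tcp [ 0.5197 -0.2959  0.1036] yaw 3.75 tilt 0.15
 shift(tool) [0.3645 0.0872 0.0686]
 turn z 0.0
```

```bash

python3 -m crank '[[0.026,0.0062,0,0,0,0],[0.026,0.0062,0,0,0,0],[0.026,0.0062,0,0,0,0],[0.026,0.0062,0,0,0,0],[0.026,0.0062,0,0,0,0],[0.026,0.0062,0,0,0,0],[0.026,0.0062,0,0,0,0],[0.026,0.0062,0,0,0,0],[0.026,0.0062,0,0,0,0],[0.026,0.0062,0,0,0,0],[0.026,0.0062,0,0,0,0],[0.026,0.0062,0,0,0,0],[0.026,0.0062,0,0,0,0],[0.0265,0.0066,0,0,0,0],[0,0,0,0,0,0]]' | grep pos
python3 -m crank '[[0,0,0.02,0,0,0],[0,0,0.02,0,0,0],[0,0,0.015,0,0,0],[0,0,0.008,0,0,0],[0,0,0.002,0,0,0],[0,0,0,0,0,0],[0,0,0,0,0,0]]' | grep -E "pos|force:"
python3 -m crank '[[0,0,0.001,0,0,0],[0,0,0,0,0,0]]' | grep -E "pos|force:"
python3 -m crank '[[0,0,0.001,0,0,0],[0,0,0,0,0,0]]' | grep -E "pos|force:"
```

```text
tool_pos: [0.5818, 0.0755, 0.1012]
tool_pos: [0.5826, 0.0741, 0.0378]
force: [0.1, -0.3, -0.4]
grip_force: 59.2
tool_pos: [0.5823, 0.0741, 0.0364]
force: [-0.2, 0.7, -1.7]
grip_force: 59.2
tool_pos: [0.5822, 0.0741, 0.0352]
force: [-0.3, 0.1, -0.4]
grip_force: 59.2
```

```bash

python3 -m crank '[[0,0,0.0008,0,0,0],[0,0,0,0,0,0]]' | grep -E "pos|force:"
python3 -m crank '[[0,0,0,0,0,0],[0,0,0,0,0,0],[0,0,0,0,0,0],[0,0,0,0,0,0],[0,0,-0.01,0,0,0],[0,0,-0.025,0,0,0],[0,0,-0.03,0,0,0],[0,0,0,0,0,0]]' 90 | grep -E "pos|force:"
python3 -m crank '[[-0.0278,-0.0051,0,0,0,0],[-0.0278,-0.0051,0,0,0,0],[-0.0278,-0.0051,0,0,0,0],[-0.0278,-0.0051,0,0,0,0],[-0.0278,-0.0051,0,0,0,0],[-0.0278,-0.0051,0,0,0,0],[-0.0278,-0.0051,0,0,0,0],[-0.0278,-0.0051,0,0,0,0],[-0.0278,-0.0051,0,0,0,0],[-0.0278,-0.0051,0,0,0,0],[-0.0278,-0.0051,0,0,0,0],[-0.0278,-0.0051,0,0,0,0],[-0.0278,-0.0051,0,0,0,0],[-0.0278,-0.0051,0,0,0,0],[-0.0278,-0.0051,0,0,0,0],[0,0,0,0,0,0],[0,0,0,0,0,0],[0,0,0,0,0,0]]' | grep -E "pos|force:"
python3 one.py blue w15
```

```text
tool_pos: [0.5823, 0.0741, 0.0351]
force: [-3.7, 0.2, 8.7]
grip_force: 60.2
tool_pos: [0.5836, 0.0741, 0.1021]
force: [0.4, 0.8, -0.5]
grip_force: 0.0
tool_pos: [0.5333, -0.3462, 0.0995]
force: [-0.6, 0.4, -0.3]
grip_force: 0.0
blue (array([ 0.5329, -0.3466]), np.float64(0.93))
tcp [ 0.5333 -0.3463  0.0995] yaw 3.8 tilt 0.01
 shift(tool) [-0.0003 -0.0004  0.1175]
 turn z 0.05
```

Blue next, to slot 0.

```bash

python3 -m crank '[[-0.0003,-0.0004,0.02,0,0,0],[0,0,0.025,0,0,0],[0,0,0.025,0,0,0],[0,0,0.025,0,0,0],[0,0,0.014,0,0,0],[0,0,0.008,0,0,0],[0,0,0,0,0,0],[0,0,0,0,0,0]]' | grep -E "pos|force:"
python3 -m crank '[[0,0,0,0,0,0],[0,0,0,0,0,0],[0,0,0,0,0,0],[0,0,0,0,0,0],[0,0,0,0,0,0]]' 255 | grep -E "pos|force|width"
python3 -m crank '[[0,0,-0.005,0,0,0],[0,0,-0.02,0,0,0],[0,0,-0.025,0,0,0],[0,0,-0.025,0,0,0],[0,0,-0.025,0,0,0],[0,0,-0.02,0,0,0],[0,0,0,0,0,0],[0,0,0,0,0,0]]' | grep -E "pos|force|width"
python3 - <<'E'
from h import *
to((.5855,.0355,.0345),3.75)
E
```

```text
tool_pos: [0.5332, -0.3476, -0.0168]
force: [-0.5, 0.3, 0.6]
grip_force: 0.0
tool_pos: [0.5331, -0.3476, -0.0167]
force: [-1.3, 1.5, 6.8]
grip_width: 0.0278
grip_force: 58.8
tool_pos: [0.5325, -0.3471, 0.1017]
force: [-0.2, -0.3, -0.8]
grip_width: 0.0274
grip_force: 59.2
tcp [ 0.5325 -0.3471  0.1017] yaw 3.75 tilt 0.05
 shift(tool) [0.3783 0.078  0.0674]
 turn z 0.0
```

```bash

python3 -m crank '[[0.027,0.0056,0,0,0,0],[0.027,0.0056,0,0,0,0],[0.027,0.0056,0,0,0,0],[0.027,0.0056,0,0,0,0],[0.027,0.0056,0,0,0,0],[0.027,0.0056,0,0,0,0],[0.027,0.0056,0,0,0,0],[0.027,0.0056,0,0,0,0],[0.027,0.0056,0,0,0,0],[0.027,0.0056,0,0,0,0],[0.027,0.0056,0,0,0,0],[0.027,0.0056,0,0,0,0],[0.027,0.0056,0,0,0,0],[0.027,0.0056,0,0,0,0],[0,0,0,0,0,0],[0,0,0,0,0,0]]' | grep pos
python3 -m crank '[[0,0,0.02,0,0,0],[0,0,0.02,0,0,0],[0,0,0.015,0,0,0],[0,0,0.008,0,0,0],[0,0,0.002,0,0,0],[0,0,0,0,0,0],[0,0,0,0,0,0]]' | grep -E "pos|force:"
python3 -m crank '[[0,0,0.001,0,0,0],[0,0,0,0,0,0],[0,0,0,0,0,0]]' | grep -E "pos|force:"
```

```text
tool_pos: [0.5859, 0.0347, 0.1018]
tool_pos: [0.5867, 0.035, 0.038]
force: [-0.6, 0.1, -1.7]
grip_force: 59.2
tool_pos: [0.5863, 0.035, 0.0365]
force: [0.1, 1.1, -0.4]
grip_force: 59.2
```

```bash

python3 -m crank '[[0,0,0.001,0,0,0],[0,0,0,0,0,0],[0,0,0,0,0,0]]' | grep -E "pos|force:"
python3 -m crank '[[0,0,0.0007,0,0,0],[0,0,0,0,0,0],[0,0,0,0,0,0]]' | grep -E "pos|force:"
```

```text
tool_pos: [0.5863, 0.035, 0.0355]
force: [0.4, -0.2, -0.0]
grip_force: 59.2
tool_pos: [0.5864, 0.0349, 0.0353]
force: [-2.7, 1.3, 7.4]
grip_force: 60.1
```

```bash

python3 -m crank '[[0,0,0,0,0,0],[0,0,0,0,0,0],[0,0,0,0,0,0],[0,0,0,0,0,0],[0,0,-0.01,0,0,0],[0,0,-0.025,0,0,0],[0,0,-0.03,0,0,0],[0,0,0,0,0,0]]' 90 | grep -E "pos|force:"
python3 -m crank '[[-0.0233,-0.0145,0,0,0,0],[-0.0233,-0.0145,0,0,0,0],[-0.0233,-0.0145,0,0,0,0],[-0.0233,-0.0145,0,0,0,0],[-0.0233,-0.0145,0,0,0,0],[-0.0233,-0.0145,0,0,0,0],[-0.0233,-0.0145,0,0,0,0],[-0.0233,-0.0145,0,0,0,0],[-0.0233,-0.0145,0,0,0,0],[-0.0233,-0.0145,0,0,0,0],[-0.0233,-0.0145,0,0,0,0],[-0.0233,-0.0145,0,0,0,0],[-0.0233,-0.0145,0,0,0,0],[0,0,0,0,0,0],[0,0,0,0,0,0],[0,0,0,0,0,0]]' | grep -E "pos|force:"
python3 - <<'E'
from h import *
im,P=snap("wrist","w16");np.savez("w16.npz",p=P[0],q=P[1].as_quat());to()
h=cv2.cvtColor(im,40);u=proj("wrist",(.4186,-.2795,.04),P).astype(int);print(u)
for d in(-60,-45,-30,-15,0,15,30,45): print(d,h[u[1],u[0]+d],h[min(u[1]+d,399),u[0]])
E
```

```text
tool_pos: [0.5877, 0.0349, 0.1024]
force: [-0.3, -0.5, -0.9]
grip_force: 0.0
tool_pos: [0.4183, -0.2789, 0.0997]
force: [-0.4, 0.3, 0.4]
grip_force: 0.0
tcp [ 0.4183 -0.279   0.0998] yaw 3.81 tilt 0.01
[321 200]
-60 [ 15 120 132] [ 16 116 145]
-45 [ 16 119 129] [ 16 114 145]
-30 [ 15 114 147] [ 17 114 145]
-15 [ 15 137 167] [ 15 189 175]
0 [ 16 134 166] [ 16 134 166]
15 [ 16 128 167] [ 16 133 165]
30 [ 15 106 159] [ 15 112 150]
45 [ 17 114 145] [ 16 113 149]
```

```bash
sed -i 's/orange=((8,165,120),(20,255,255))/orange=((8,126,138),(22,255,255))/' pc.py; python3 - <<'E'
from pc import *
d=np.load("w16.npz");P=(d["p"],R.from_quat(d["q"]));im=cv2.GaussianBlur(cv2.imread("pics/w16.png"),(5,5),0)
r=find("wrist",im,P,dict(orange=P[0][:2]));print(r);to((*r["orange"][0],-.018),3.75)
E
```

```text
{'orange': (array([ 0.4189, -0.2822]), np.float64(0.81))}
tcp [ 0.4183 -0.279   0.0998] yaw 3.81 tilt 0.01
 shift(tool) [-0.0033  0.0004  0.1178]
 turn z 0.06
```

```bash

python3 -m crank '[[-0.0025,0.0004,0.02,0,0,0],[0,0,0.025,0,0,0],[0,0,0.025,0,0,0],[0,0,0.025,0,0,0],[0,0,0.014,0,0,0],[0,0,0.008,0,0,0],[0,0,0,0,0,0],[0,0,0,0,0,0]]' | grep -E "pos|force:"
python3 -m crank '[[0,0,0,0,0,0],[0,0,0,0,0,0],[0,0,0,0,0,0],[0,0,0,0,0,0],[0,0,0,0,0,0]]' 255 | grep -E "pos|force|width"
python3 -m crank '[[0,0,-0.005,0,0,0],[0,0,-0.02,0,0,0],[0,0,-0.025,0,0,0],[0,0,-0.025,0,0,0],[0,0,-0.025,0,0,0],[0,0,-0.02,0,0,0],[0,0,0,0,0,0],[0,0,0,0,0,0]]' | grep -E "pos|force|width"
python3 - <<'E'
from h import *
to((.588,-.0024,.0345),3.75)
E
```

```text
tool_pos: [0.419, -0.2824, -0.0166]
force: [0.0, 1.1, -0.1]
grip_force: 0.0
tool_pos: [0.4189, -0.2823, -0.0165]
force: [-1.4, 2.0, 9.5]
grip_width: 0.0275
grip_force: 58.4
tool_pos: [0.4183, -0.2818, 0.1021]
force: [0.1, -0.6, -1.2]
grip_width: 0.0278
grip_force: 59.2
tcp [ 0.4183 -0.2818  0.1021] yaw 3.75 tilt 0.05
 shift(tool) [0.2677 0.1877 0.0677]
 turn z 0.0
```

```bash

python3 -m crank '[[0.0206,0.0144,0,0,0,0],[0.0206,0.0144,0,0,0,0],[0.0206,0.0144,0,0,0,0],[0.0206,0.0144,0,0,0,0],[0.0206,0.0144,0,0,0,0],[0.0206,0.0144,0,0,0,0],[0.0206,0.0144,0,0,0,0],[0.0206,0.0144,0,0,0,0],[0.0206,0.0144,0,0,0,0],[0.0206,0.0144,0,0,0,0],[0.0206,0.0144,0,0,0,0],[0.0206,0.0144,0,0,0,0],[0.0206,0.0146,0,0,0,0],[0,0,0,0,0,0],[0,0,0,0,0,0]]' | grep pos
python3 -m crank '[[0,0,0.02,0,0,0],[0,0,0.02,0,0,0],[0,0,0.015,0,0,0],[0,0,0.008,0,0,0],[0,0,0.002,0,0,0],[0,0,0,0,0,0],[0,0,0,0,0,0]]' | grep -E "pos|force:"
python3 -m crank '[[0,0,0.001,0,0,0],[0,0,0,0,0,0],[0,0,0,0,0,0]]' | grep -E "pos|force:"
python3 -m crank '[[0,0,0.001,0,0,0],[0,0,0,0,0,0],[0,0,0,0,0,0]]' | grep -E "pos|force:"
```

```text
tool_pos: [0.5874, -0.0029, 0.102]
tool_pos: [0.5884, -0.0026, 0.0383]
force: [0.5, 0.1, -0.0]
grip_force: 59.3
tool_pos: [0.5881, -0.0026, 0.0368]
force: [0.4, -0.0, -1.8]
grip_force: 59.3
tool_pos: [0.588, -0.0026, 0.0358]
force: [-0.3, -0.0, -1.3]
grip_force: 59.3
```

```bash

python3 -m crank '[[0,0,0.0008,0,0,0],[0,0,0,0,0,0]]' | grep -E "pos|force:"
python3 -m crank '[[0,0,0,0,0,0],[0,0,0,0,0,0],[0,0,0,0,0,0],[0,0,0,0,0,0],[0,0,-0.01,0,0,0],[0,0,-0.025,0,0,0],[0,0,-0.03,0,0,0],[0,0,0,0,0,0]]' 90 | grep -E "pos|force:"
python3 -m crank '[[-0.0159,-0.0167,0,0,0,0],[-0.0159,-0.0167,0,0,0,0],[-0.0159,-0.0167,0,0,0,0],[-0.0159,-0.0167,0,0,0,0],[-0.0159,-0.0167,0,0,0,0],[-0.0159,-0.0167,0,0,0,0],[-0.0159,-0.0167,0,0,0,0],[-0.0159,-0.0167,0,0,0,0],[-0.0159,-0.0167,0,0,0,0],[-0.0159,-0.0167,0,0,0,0],[-0.0159,-0.0167,0,0,0,0],[-0.0159,-0.0167,0,0,0,0],[0,0,0,0,0,0],[0,0,0,0,0,0],[0,0,0,0,0,0]]' | grep -E "pos|force:"
python3 one.py white w17
```

```text
tool_pos: [0.5881, -0.0026, 0.0355]
force: [-2.9, -0.4, 8.0]
grip_force: 60.2
tool_pos: [0.5895, -0.0028, 0.1026]
force: [0.8, 0.4, -0.1]
grip_force: 0.0
tool_pos: [0.4009, -0.2057, 0.1]
force: [0.8, 0.0, 0.2]
grip_force: 0.0
white (array([ 0.4027, -0.2113]), np.float64(0.76))
tcp [ 0.4009 -0.2057  0.1   ] yaw 3.8 tilt 0.0
 shift(tool) [-0.0057  0.0014  0.118 ]
 turn z 0.05
```

```bash
python3 - <<'E'
from pc import *
im=cv2.GaussianBlur(cv2.imread("pics/w17.png"),(3,3),0);P=pose()
for v,s in((100,50),(120,50),(170,50),(100,70)):
    COL["white"]=((0,0,v),(179,s,255));print(v,s,find("wrist",im,P,dict(white=(.4025,-.21))),[b for b in blobs(mask(im,*COL["white"],(250,130,400,300)),300)])
to((.4027,-.2113,-.018))
E
```

```text
100 50 {'white': (array([ 0.403 , -0.2111]), np.float64(0.96))} [((np.float64(323.4), np.float64(201.3)), 1315, (np.int32(305), np.int32(178), np.int32(37), np.int32(46)))]
120 50 {'white': (array([ 0.4028, -0.2113]), np.float64(0.95))} [((np.float64(323.6), np.float64(201.5)), 1296, (np.int32(305), np.int32(178), np.int32(37), np.int32(46)))]
170 50 {'white': (array([ 0.403 , -0.2105]), np.float64(0.72))} [((np.float64(323.5), np.float64(205.7)), 975, (np.int32(306), np.int32(189), np.int32(36), np.int32(34)))]
100 70 {'white': (array([ 0.4029, -0.2112]), np.float64(0.98))} [((np.float64(323.4), np.float64(201.4)), 1378, (np.int32(305), np.int32(178), np.int32(38), np.int32(47)))]
tcp [ 0.4009 -0.2057  0.1   ] yaw 3.8 tilt 0.0
 shift(tool) [-0.0057  0.0014  0.118 ]
```

```bash

python3 -m crank '[[-0.0055,0.0016,0.02,0,0,0],[0,0,0.025,0,0,0],[0,0,0.025,0,0,0],[0,0,0.025,0,0,0],[0,0,0.014,0,0,0],[0,0,0.008,0,0,0],[0,0,0,0,0,0],[0,0,0,0,0,0]]' | grep -E "pos|force:"
python3 -m crank '[[0,0,0,0,0,0],[0,0,0,0,0,0],[0,0,0,0,0,0],[0,0,0,0,0,0],[0,0,0,0,0,0]]' 255 | grep -E "pos|force|width"
python3 -m crank '[[0,0,-0.005,0,0,0],[0,0,-0.02,0,0,0],[0,0,-0.025,0,0,0],[0,0,-0.025,0,0,0],[0,0,-0.025,0,0,0],[0,0,-0.02,0,0,0],[0,0,0,0,0,0],[0,0,0,0,0,0]]' | grep -E "pos|force|width"
python3 - <<'E'
from h import *
to((.5905,-.0403,.0345),3.75)
E
```

```text
tool_pos: [0.4029, -0.2116, -0.0165]
force: [0.6, -0.5, -0.3]
grip_force: 0.0
tool_pos: [0.4029, -0.2117, -0.0164]
force: [-1.0, 1.0, 9.8]
grip_width: 0.0276
grip_force: 58.4
tool_pos: [0.4022, -0.2113, 0.1023]
force: [-0.5, -0.2, -0.3]
grip_width: 0.0281
grip_force: 59.2
tcp [ 0.4022 -0.2113  0.1023] yaw 3.75 tilt 0.04
 shift(tool) [0.1583 0.1991 0.0678]
 turn z 0.0
```

```bash

python3 -m crank '[[0.0144,0.0181,0,0,0,0],[0.0144,0.0181,0,0,0,0],[0.0144,0.0181,0,0,0,0],[0.0144,0.0181,0,0,0,0],[0.0144,0.0181,0,0,0,0],[0.0144,0.0181,0,0,0,0],[0.0144,0.0181,0,0,0,0],[0.0144,0.0181,0,0,0,0],[0.0144,0.0181,0,0,0,0],[0.0144,0.0181,0,0,0,0],[0.0144,0.0181,0,0,0,0],[0,0,0,0,0,0],[0,0,0,0,0,0]]' | grep pos
python3 -m crank '[[0,0,0.02,0,0,0],[0,0,0.02,0,0,0],[0,0,0.015,0,0,0],[0,0,0.008,0,0,0],[0,0,0.002,0,0,0],[0,0,0,0,0,0],[0,0,0,0,0,0]]' | grep -E "pos|force:"
python3 -m crank '[[0,0,0.001,0,0,0],[0,0,0,0,0,0],[0,0,0,0,0,0]]' | grep -E "pos|force:"
python3 -m crank '[[0,0,0.001,0,0,0],[0,0,0,0,0,0],[0,0,0,0,0,0]]' | grep -E "pos|force:"
```

```text
tool_pos: [0.5901, -0.0405, 0.1022]
tool_pos: [0.5912, -0.0405, 0.0385]
force: [0.2, -0.2, -0.5]
grip_force: 59.3
tool_pos: [0.5909, -0.0404, 0.037]
force: [0.2, -0.0, -0.2]
grip_force: 59.3
tool_pos: [0.5908, -0.0404, 0.036]
force: [0.7, -0.2, -0.4]
grip_force: 59.3
```

```bash

python3 -m crank '[[0,0,0.0008,0,0,0],[0,0,0,0,0,0]]' | grep -E "pos|force:"
python3 -m crank '[[0,0,0,0,0,0],[0,0,0,0,0,0],[0,0,0,0,0,0],[0,0,0,0,0,0],[0,0,-0.01,0,0,0],[0,0,-0.025,0,0,0],[0,0,-0.03,0,0,0],[0,0,-0.03,0,0,0],[0,0,-0.03,0,0,0],[0,0,-0.02,0,0,0],[0,0,0,0,0,0]]' 90 | grep -E "pos|force:"
python3 - <<'E'
from h import *
im,P=snap("wrist","w18");cv2.imwrite("pics/w18s.png",im)
E
python3 -m crank '[[-0.0256,0.0031,0,0,0,0],[-0.0256,0.0031,0,0,0,0],[-0.0256,0.0031,0,0,0,0],[-0.0256,0.0031,0,0,0,0],[-0.0256,0.0031,0,0,0,0],[-0.0256,0.0031,0,0,0,0],[-0.0256,0.0031,0,0,0,0],[-0.0256,0.0031,0,0,0,0],[-0.0252,0.0027,0,0,0,0],[0,0,0,0,0,6.2],[0,0,0,0,0,0],[0,0,0,0,0,0]]' 0 | grep -E "pos|force:"
python3 - <<'E'
from h import *
im,P=snap("wrist","w19");to((.6333,-.2681,.04),-2.45)
m=mask(im,(15,60,150),(32,200,255),(295,185,350,230));print(blobs(m,30),proj("wrist",(.6333,-.2675,.125),P))
E
```

```text
tool_pos: [0.5909, -0.0404, 0.0357]
force: [-1.2, -0.6, 6.8]
grip_force: 60.1
tool_pos: [0.5916, -0.0405, 0.1819]
force: [-0.3, 0.7, 0.2]
grip_force: 0.0
tool_pos: [0.6334, -0.2682, 0.1802]
force: [0.9, -0.1, 0.2]
grip_force: 0.0
tcp [ 0.6334 -0.2681  0.1802] yaw -2.32 tilt 0.0
 shift(tool) [-0.000e+00 -1.000e-04  1.402e-01]
 turn z 0.13
[((np.float64(312.5), np.float64(188.0)), 30, (np.int32(310), np.int32(185), np.int32(5), np.int32(9))), ((np.float64(332.5), np.float64(187.8)), 31, (np.int32(330), np.int32(185), np.int32(6), np.int32(8))), ((np.float64(322.5), np.float64(201.5)), 251, (np.int32(315), np.int32(194), np.int32(16), np.int32(16))), ((np.float64(348.0), np.float64(220.5)), 54, (np.int32(347), np.int32(212), np.int32(3), np.int32(18)))] [321.36548517 200.65683418]
```

View pics/w18s.png

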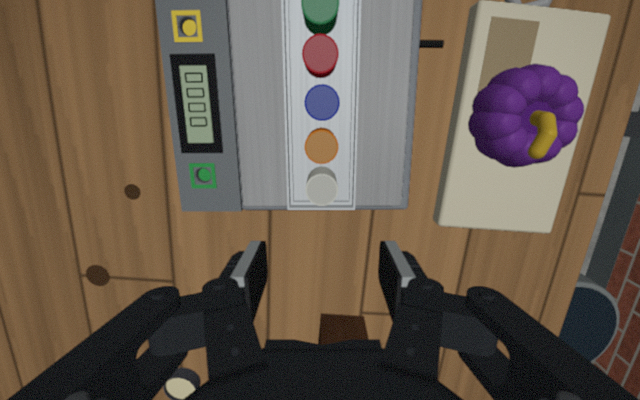

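```bash

python3 -m crank '[[0,0,0.02,0,0,0],[0,0,0.03,0,0,0],[0,0,0.03,0,0,0],[0,0,0.03,0,0,0],[0,0,0.02,0,0,0],[0,0,0.0095,0,0,0],[0,0,0,0,0,0],[0,0,0,0,0,0]]' 0| grep -E "pos|force:|width"
python3 -m crank '[[0,0,0,0,0,0],[0,0,0,0,0,0],[0,0,0,0,0,0],[0,0,0,0,0,0],[0,0,0,0,0,0],[0,0,0,0,0,0],[0,0,0,0,0,0],[0,0,0,0,0,0]]' 255| grep -E "pos|force|width"
python3 -m crank '[[0,0,-0.005,0,0,0],[0,0,-0.02,0,0,0],[0,0,-0.025,0,0,0],[0,0,-0.025,0,0,0],[0,0,-0.025,0,0,0],[0,0,-0.005,0,0,0],[0,0,0,0,0,0],[0,0,0,0,0,0]]' | grep -E "pos|force|width"
python3 - <<'E'
from h import *
to((.4648,-.0426,.145))
im=cv2.imread("pics/w18.png");m=mask(im,(50,100,60),(80,255,255),(170,150,240,205));c=max(cv2.findContours(m,0,1)[0],key=cv2.contourArea);u=cv2.minAreaRect(c);print(u)
P=(np.array([.5914,-.0404,.1815]),R.from_matrix(np.array([[-.0654,.9979,0],[.9979,.0654,0],[0,0,-1.]])));print(plane("wrist",u[0],.048,P))
E
```

```text
tool_pos: [0.6338, -0.2683, 0.0417]
force: [-0.5, -0.2, 0.5]
grip_width: 0.0854
grip_force: 0.0
tool_pos: [0.6335, -0.2682, 0.0409]
force: [-0.1, -0.1, 3.6]
grip_width: 0.0135
grip_force: 58.7
tool_pos: [0.6329, -0.2679, 0.1445]
force: [-0.3, -0.7, -0.9]
grip_width: 0.013
grip_force: 58.4
tcp [ 0.6329 -0.2679  0.1445] yaw -2.45 tilt 0.1
 shift(tool) [ 2.179e-01 -1.775e-01 -1.000e-04]
((202.5, 175.0), (24.0, 27.0), 90.0)
[ 0.46664248 -0.04271825  0.048     ]
```

```bash

python3 -m crank '[[0.0182,-0.0148,0,0,0,0],[0.0182,-0.0148,0,0,0,0],[0.0182,-0.0148,0,0,0,0],[0.0182,-0.0148,0,0,0,0],[0.0182,-0.0148,0,0,0,0],[0.0182,-0.0148,0,0,0,0],[0.0182,-0.0148,0,0,0,0],[0.0182,-0.0148,0,0,0,0],[0.0182,-0.0148,0,0,0,0],[0.0182,-0.0148,0,0,0,0],[0.0182,-0.0148,0,0,0,0],[0.0177,-0.0147,0,0,0,0],[0,0,0,0,0,0],[0,0,0.005,0,0,0],[0,0,0,0,0,0],[0,0,0,0,0,0]]' | grep -E "pos|force|width"
python3 - <<'E'
from h import *
im,P=snap("wrist","w20")
m=mask(im,(45,80,50),(85,255,255),(260,130,380,260));k=blobs(m,30);print(k)
c=np.vstack(cv2.findContours(m,0,1)[0]);print(cv2.boundingRect(c))
p=plane("wrist",k[0][0],.048,P);to((p[0],p[1],.075));print(p)
E
```

```text
tool_pos: [0.4655, -0.0431, 0.1405]
force: [0.2, -0.2, -0.2]
grip_width: 0.0131
grip_force: 58.6
[((np.float64(321.2), np.float64(189.6)), 627, (np.int32(306), np.int32(175), np.int32(32), np.int32(31)))]
(306, 175, 32, 31)
tcp [ 0.4655 -0.0431  0.1406] yaw -2.47 tilt 0.01
 shift(tool) [ 0.0005 -0.0004  0.0656]
[ 0.46507843 -0.04263462  0.048     ]
```

```bash

python3 -m crank '[[0.0005,-0.0004,0.02,0,0,0],[0,0,0.02,0,0,0],[0,0,0.015,0,0,0],[0,0,0.008,0,0,0],[0,0,0.003,0,0,0],[0,0,0,0,0,0],[0,0,0,0,0,0]]' | grep -E "pos|force:"
python3 -m crank '[[0,0,0.0015,0,0,0],[0,0,0.0015,0,0,0],[0,0,0,0,0,0],[0,0,0,0,0,0]]' | grep -E "pos|force:"
python3 -m crank '[[0,0,0.001,0,0,0],[0,0,0.001,0,0,0],[0,0,0,0,0,0],[0,0,0,0,0,0]]' | grep -E "pos|force:"
python3 -m crank '[[0,0,0.001,0,0,0],[0,0,0,0,0,0],[0,0,0,0,0,0]]' | grep -E "pos|force:"
```

```text
tool_pos: [0.4652, -0.0424, 0.0751]
force: [0.1, -0.3, -0.9]
grip_force: 58.6
tool_pos: [0.465, -0.0423, 0.0717]
force: [0.0, 0.1, 0.5]
grip_force: 58.5
tool_pos: [0.465, -0.0423, 0.0697]
force: [-0.3, 0.3, 1.6]
grip_force: 58.6
tool_pos: [0.465, -0.0423, 0.0687]
force: [0.0, 0.1, 3.2]
grip_force: 58.7
```

```bash

python3 -m crank '[[0,0,0.001,0,0,0],[0,0,0,0,0,0],[0,0,0,0,0,0]]' | grep -E "pos|force:"
python3 -m crank '[[0,0,0.001,0,0,0],[0,0,0,0,0,0],[0,0,0,0,0,0]]' | grep -E "pos|force:"
```

```text
tool_pos: [0.465, -0.0423, 0.0677]
force: [0.3, -0.3, 4.9]
grip_force: 58.9
tool_pos: [0.4651, -0.0424, 0.0669]
force: [-0.8, 0.6, 8.8]
grip_force: 59.9
```

```bash

python3 -m crank '[[0,0,0.001,0,0,0],[0,0,0,0,0,0],[0,0,0,0,0,0]]' | grep -E "pos|force:"
```

```text
tool_pos: [0.4653, -0.0424, 0.0665]
force: [-3.2, 0.3, 18.5]
grip_force: 61.1
```

```bash

python3 -m crank '[[0,0,-0.005,0,0,0],[0,0,-0.015,0,0,0],[0,0,-0.025,0,0,0],[0,0,-0.025,0,0,0],[0,0,-0.008,0,0,0],[0,0,0,0,0,0],[0,0,0,0,0,0]]' | grep -E "pos|force:"
python3 -m crank '[[-0.0182,0.0148,0,0,0,0],[-0.0182,0.0148,0,0,0,0],[-0.0182,0.0148,0,0,0,0],[-0.0182,0.0148,0,0,0,0],[-0.0182,0.0148,0,0,0,0],[-0.0182,0.0148,0,0,0,0],[-0.0182,0.0148,0,0,0,0],[-0.0182,0.0148,0,0,0,0],[-0.0182,0.0148,0,0,0,0],[-0.0182,0.0148,0,0,0,0],[-0.0182,0.0148,0,0,0,0],[-0.018,0.0147,0,0,0,0],[0,0,0,0,0,0],[0,0,0,0,0,0],[0,0,0,0,0,0]]' | grep -E "pos|force|width"
python3 - <<'E'
from h import *
to((.6332,-.2680,.085),-2.45)
E
```

```text
tool_pos: [0.4644, -0.0422, 0.1427]
force: [-0.2, -1.4, -0.2]
grip_force: 58.5
tool_pos: [0.6327, -0.2676, 0.1437]
force: [0.5, 0.5, 0.1]
grip_width: 0.0134
grip_force: 58.6
tcp [ 0.6327 -0.2676  0.1437] yaw -2.43 tilt 0.01
 shift(tool) [-0.0004  0.0005  0.0587]
 turn z 0.02
```

```bash

python3 -m crank '[[-0.0004,0.0005,0.02,0,0,0],[0,0,0.02,0,0,0],[0,0,0.01,0,0,0],[0,0,0.0085,0,0,0],[0,0,0,0,0,0]]' | grep -E "pos|force:"
python3 -m crank '[[0,0,0.01,0,0,0],[0,0,0.01,0,0,0],[0,0,0.01,0,0,0],[0,0,0.008,0,0,0],[0,0,0.004,0,0,0],[0,0,0,0,0,0],[0,0,0,0,0,0]]' | grep -E "pos|force:"
python3 -m crank '[[0,0,0.001,0,0,0],[0,0,0,0,0,0],[0,0,0,0,0,0]]' | grep -E "pos|force:"
```

```text
tool_pos: [0.6333, -0.2682, 0.085]
force: [-0.2, -0.0, -0.3]
grip_force: 58.6
tool_pos: [0.6336, -0.2684, 0.0435]
force: [-0.2, 0.0, -0.0]
grip_force: 58.6
tool_pos: [0.6335, -0.2683, 0.0423]
force: [0.4, 0.4, -1.2]
grip_force: 58.6
```

```bash

python3 -m crank '[[0,0,0.001,0,0,0],[0,0,0,0,0,0],[0,0,0,0,0,0]]' | grep -E "pos|force:"
python3 -m crank '[[0,0,0.0005,0,0,0],[0,0,0,0,0,0],[0,0,0,0,0,0]]' | grep -E "pos|force:"
```

```text
tool_pos: [0.6334, -0.2683, 0.0412]
force: [0.1, 0.7, -0.7]
grip_force: 58.6
tool_pos: [0.6335, -0.2684, 0.0409]
force: [-0.3, 1.6, 2.4]
grip_force: 59.0
```

Seated. Release, back off, and check the final state numerically.

```bash

python3 -m crank '[[0,0,0,0,0,0],[0,0,0,0,0,0],[0,0,0,0,0,0],[0,0,0,0,0,0],[0,0,0,0,0,0],[0,0,-0.02,0,0,0],[0,0,-0.03,0,0,0],[0,0,-0.03,0,0,0],[0,0,-0.03,0,0,0],[0,0,-0.03,0,0,0],[0,0,0,0,0,0],[0,0,0,0,0,0],[0,0,0,0,0,0],[0,0,0,0,0,0]]' 0 | grep -E "t:|pos|force:"
python3 - <<'E'
from h import *
im,P=snap("wrist","w21");to()
m=mask(im,(15,60,150),(32,200,255),(295,185,350,230));print([b for b in blobs(m,100)],proj("wrist",(.6333,-.2675,.125),P))
# pieces on the scale and tare key/tray stack, side view, before/after
s,_=snap("side","s21");a=cv2.imread("pics/side0.png");d=cv2.absdiff(s,a).max(2);print(blobs((d>45).astype(np.uint8),40))
E
```

```text
t: 111.1
tool_pos: [0.6332, -0.2682, 0.18]
eef_rot: [-0.001, 0.722, 0.692, -0.0]
force: [-1.1, 0.8, 0.3]
grip_force: 0.0
tcp [ 0.6333 -0.2682  0.1802] yaw -2.45 tilt 0.05
[((np.float64(322.9), np.float64(201.6)), 253, (np.int32(315), np.int32(194), np.int32(17), np.int32(16)))] [321.69617562 200.81774916]
[((np.float64(176.9), np.float64(99.7)), 43992, (np.int32(0), np.int32(0), np.int32(419), np.int32(281))), ((np.float64(126.7), np.float64(4.2)), 57, (np.int32(123), np.int32(0), np.int32(7), np.int32(12))), ((np.float64(360.9), np.float64(187.8)), 566, (np.int32(348), np.int32(171), np.int32(33), np.int32(40))), ((np.float64(232.2), np.float64(178.0)), 65, (np.int32(215), np.int32(173), np.int32(34), np.int32(11))), ((np.float64(201.5), np.float64(185.9)), 53, (np.int32(190), np.int32(182), np.int32(24), np.int32(8))), ((np.float64(221.8), np.float64(191.9)), 174, (np.int32(194), np.int32(184), np.int32(56), np.int32(17))), ((np.float64(297.0), np.float64(202.3)), 474, (np.int32(277), np.int32(188), np.int32(37), np.int32(30))), ((np.float64(389.3), np.float64(195.3)), 67, (np.int32(386), np.int32(189), np.int32(9), np.int32(13))), ((np.float64(149.9), np.float64(249.4)), 721, (np.int32(140), np.int32(222), np.int32(20), np.int32(56))), ((np.float64(321.8), np.float64(267.4)), 180, (np.int32(317), np.int32(259), np.int32(11), np.int32(18))), ((np.float64(284.9), np.float64(282.4)), 132, (np.int32(280), np.int32(275), np.int32(11), np.int32(18))), ((np.float64(77.4), np.float64(288.3)), 392, (np.int32(55), np.int32(278), np.int32(59), np.int32(23))), ((np.float64(339.2), np.float64(288.8)), 173, (np.int32(334), np.int32(280), np.int32(11), np.int32(18))), ((np.float64(303.2), np.float64(301.2)), 123, (np.int32(298), np.int32(293), np.int32(11), np.int32(15))), ((np.float64(357.0), np.float64(308.5)), 221, (np.int32(351), np.int32(299), np.int32(13), np.int32(20)))]
```

```bash
python3 -c "
from cell import sign_off
print(sign_off())"
```

```text
the job is handed in; nothing more can be done
None
```

The job is handed in at about 111 s: the top tray is on the scale, tare was pressed while it was empty, all five pieces stand in a row in it, log was pressed after that, and the pick is back upright in its stand; while first reseating the pick I briefly pushed it down with about 64 N, and I don't know whether that counts against the run.

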